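# Put the film rolls away in the divided bin

### The arm

A 6-joint arm with a two-finger parallel gripper is mounted at the origin on the work surface. World frame = base frame: x ahead of the robot, y to its left, z up, the work surface at z = 0. Lengths are in mm, angles in rad, forces in N, time in s.
With the tool pointing down it reaches from about 275 to 1000 mm from the base axis. Payload 8.4 kg.
Tool frame: the origin (TCP) lies midway between the tips of the shut fingers; the grasp point (between the pads) lies 19 mm behind it; z points along the fingers, y is the line along which they close (so a half turn about z gives the same grasp; the last joint's range is limited). The gripper opens to 85 mm and grips with 20 to 120 N. Pads are 22 mm wide; open, the fingers measure 114 mm over their backs; the gripper's body (76 mm by 85 mm) begins 54 mm behind the grasp point. The pads swing forward as they close: fully open they stand 13 mm farther back than shut.
Start: joints at [1.205, 0.353, 1.633, -0, 1.155, -0.002], TCP at [222.391, 584.098, 231.281] pointing down, gripper open.
Joint ranges: [-2.63, 2.63], [-0.92, 2.1], [0.06, 2.66], [-1.3, 4.44], [0, 2.69], [-3.02, 3.02]. Speed limits (rad/s): [2.22, 2.22, 2.79, 3.14, 3.14, 3.14].

### API

Orientations are given as [roll, pitch, yaw] about the fixed x, y, z axes, in that order (R = Rz(yaw) Ry(pitch) Rx(roll)).
In Python, from rig import telemetry, optics, r gives the robot as it stands.
- The arm moves only by the tool play_rows, never from a script. Its arguments are lists of equal length, an entry for each row: "dp": the shift along the tool's x, y, z in units of 40 mm (1.0 is 40 mm), a list of three; "rot": the turn, a rotation vector about the tool's x, y, z in units of 6 degrees (1.0 is 6 degrees), a list of three. In form: {"dp": [[tx, ty, tz], ...], "rot": [[ax, ay, az], ...]}. A call has 1 to 5 rows; each row is the pose to reach, as a shift and turn from the pose commanded when the call began, along the tool's axes at that moment; what a row does not reach only later rows make up. A row lasts 1/12 s, in which the tool goes at most 41.7 mm and 7.16 degrees, less where a joint would pass 70% of its speed; a pose out of reach is approached as far as the arm can. A call with a gripper value outside its range is refused whole. "fingers" is the opening, from 0 (shut) to 1 (fully open), set as the call begins (left out, the last holds). The fingers move at their own pace and stop on an object; "grip_force" is the grip in N (left out, the last holds). Time passes only in rows, so rows that repeat a pose let the fingers close. It gives the time, the measured TCP pose, the force, the opening and the grip force at its end, in the units of the state.
- telemetry.sense(): the state, without advancing time (a new reading comes with each control period).
- optics.grab_frame(name): name is "scene" or "side" or "wrist"; returns a dict with "color" (384x512x3 uint8, red, green, blue), "mtx" (3x3 intrinsics, pixels), "R" (3x3) and "t" (3): a world point X has camera coordinates R X + t; the wrist camera has in their place "mount" (4x4, takes a point from camera to tool coordinates, whose origin is the TCP and whose axes are the flange's). Camera axes: x right, y down, z forward; pixel columns grow to the right and rows downward; lengths in mm; the calibration is good to about 2 mm. A picture is of the moment at which its call begins: read the wrist's pose just before it. There is no depth.
- r.sign_off(): hands the job in; it is judged then, once.
The state is a dict: "clock": time; "qpos": joint angles; "qvel": joint speeds; "joint_efforts": joint torques, N m; "eef_pos": TCP position; "tcp_rot": TCP orientation; "contact_force": force on the tool from outside, world axes, zero at the start; "wrist_torque": the same for the moment, N m; "opening": opening from 0.0 (shut) to 1.0 (fully open); "grasp_force": force on a finger pad.
Only numpy, scipy, OpenCV 4.12 (cv2) and the standard library are available. Lean on these libraries where they do the work, as an engineer would, in place of code of your own. Each camera call takes 0.05 s, during which the arm holds its last target. There are 200 camera calls.

### The job

Put the two full rolls of laminating film away in the divided bin, each standing upright on the floor of an empty compartment of its own, one per compartment. The divider plates lean over loosely: ease them aside, lower the rolls gently instead of dropping or forcing them onto the plates, and leave the two thin part-used rolls and the other things on the table where they are.

Things in the scene. Friction and masses are not known exactly. Their poses are not given: they have to be found in the camera images.
- film_stood_mid (a point): Centre (half-way up) of the full film roll that stands upright: a plain cylinder 50 mm in diameter, 130 mm long, cream film on a cardboard core, about 0.17 to 0.34 kg. Its z axis is the roll's axis. At the start this point is 65 mm above the table.
- film_lying_mid (a point): Centre of the other full film roll, of the same make (50 mm diameter, 130 mm long), which lies on its side at the start, this point 25 mm above the table. Its x axis is the roll's axis. The two ends are alike.
- bin: Grey plastic shelf bin, fixed, 78 mm (its x) by 240 mm (its y) by 76 mm high; origin at the centre of its underside, z up. Walls and floor 4 mm thick. Three white divider plates 2.5 mm thick stand at y = -58.5, 0 and +58.5 mm and make four compartments, each 70 mm (x) by 56 mm (y), centred at y = -87.8, -29.2, 29.2 and 87.8 mm, x = 0.
- mid_plate_foot (a point): Foot of the middle divider plate, on the bin's floor. Each plate reaches from the floor to 74 mm above the table and is hinged at its foot along the bin's x: its top leans up to 12 mm to either side, differently each time and not reported. It yields to 1 N sideways at its top, stays where left, stops hard at 12 mm, and is stiff to pushes from above.
- empty_cell_1 (a point): Centre of the floor (its upper face, 4 mm above the table) of one empty compartment; axes as the bin's.
- empty_cell_2 (a point): Centre of the floor of the other empty compartment, likewise.
- used_1_mid (a point): Centre of a part-used film roll standing upright in a compartment of the bin, to be left there: 30 mm diameter, 130 mm long, its top 134 mm above the table.
- used_2_mid (a point): Centre of the second part-used roll, the same, in another compartment.
- label_roll_mid (a point): Centre of a big white label roll lying flat, 110 mm diameter, 60 mm high; to be left alone.
- pouch_box_mid (a point): Centre of a carton of pouches, 104 x 164 x 46 mm; to be left alone.
- punch_mid (a point): Point 30 mm above the foot of a black and grey hand card punch, 150 x 60 x 75 mm; to be left alone.
There are look-alikes about, which are no part of the job. Leave any blue or turquoise look-alike of the part that bears film_stood_mid alone.

How it is judged (in metres and radians):
At the end, for the whole second after the job is handed in: The two full rolls are at rest, one in each of the two compartments that were empty, standing on its floor (within 5 mm), upright within 0.1 rad and within 18 mm of the compartment's centre; the two part-used rolls are within 20 mm of where they were (((horizontal distance between film_stood_mid and empty_cell_1 below 0.018 m and horizontal distance between film_lying_mid and empty_cell_2 below 0.018 m) or (horizontal distance between film_stood_mid and empty_cell_2 below 0.018 m and horizontal distance between film_lying_mid and empty_cell_1 below 0.018 m)) and height (world z) of each of film_stood_mid, film_lying_mid below 0.074 m and angle between the z axis of film_stood_mid and the z axis of bin, either way round below 0.1 rad and angle between the x axis of film_lying_mid and the z axis of bin, either way round below 0.1 rad and linear speed of each of film_stood, film_lying below 0.02 m/s and distance of each of used_1_mid, used_2_mid from where it was at the start of the episode below 0.02 m); the robot touches nothing.
It fails at once if a full roll is forced onto the bin or a divider plate (over 60 N) (contact force between any of film_stood, film_lying and bin above 60 N).
It fails at once if a full roll is let fall in the bin (moves faster than 0.5 m/s with its foot below the bin's rim) ((horizontal distance between film_stood_mid and bin below 0.13 m and height (world z) of film_stood_mid below 0.14 m and linear speed of film_stood above 0.5 m/s) or (horizontal distance between film_lying_mid and bin below 0.13 m and height (world z) of film_lying_mid below 0.14 m and linear speed of film_lying above 0.5 m/s)).
It fails at once if the robot itself pushes the bin or its plates hard (over 40 N) (contact force between the arm and bin above 40 N).
It fails at once if a bystander (label roll, pouch carton, punch) is shifted by more than 15 mm (distance of any of label_roll_mid, pouch_box_mid, punch_mid from where it was at the start of the episode above 0.015 m).
It also fails if it takes over 72 s, if anything falls off the work surface, if the arm or the gripper's body presses on something with over 40 N, if the wrist force passes 120 N, or if a joint passes its speed limit or range.

## Working session

There is one attempt and no reset: what is moved stays moved. The work goes in short steps, Python scripts to look and compute and a tool call to move; the robot and the scene stay as the last step left them, time stands still between calls to the robot, and variables do not carry over. Pictures are saved under pics/ and viewed, at most 12 in all, crops included, and the job is handed in when it is done.

Besides the shell and the picture viewer there is one more tool, called after "Emit:" by a JSON object that holds its "op" and its "data", one argument or row to a line. play_rows: Moves the arm, as the interface text tells. Its arguments: {"type":"object","properties":{"dp":{"type":"array"},"rot":{"type":"array"},"fingers":{"type":"number"},"grip_force":{"type":"number"}},"required":["dp","rot"]}

```bash
ls; mkdir -p pics; python3 - <<'E'
from rig import telemetry, optics, r
import cv2, pickle, numpy as np
s=telemetry.sense(); print(s)
fs={}
for n in ("scene","side"):
    f=optics.grab_frame(n); fs[n]=f
    print(n,f["mtx"].tolist(),f["R"].tolist() if hasattr(f["R"],'tolist') else f["R"],f["t"])
pickle.dump(fs,open("f0.pkl","wb"))
im=np.vstack([fs["scene"]["color"],fs["side"]["color"]])
for n in fs: cv2.imwrite(f"pics/{n}0.png",cv2.resize(fs[n]["color"][:,:,::-1],(800,600)))
E
```

```text
pics
{'clock': 0.0, 'qpos': array([ 1.20459141e+00,  3.53674548e-01,  1.63417331e+00, -2.46290369e-05,
        1.15521624e+00, -2.35958441e-03]), 'qvel': array([-1.77211988e-03, -5.77891996e-04, -4.99528785e-05,  4.84625331e-04,
        1.77062735e-03,  1.42423775e-03]), 'joint_efforts': array([ 1.88002661e-03, -6.05263925e+01, -3.42074275e+01,  3.22758558e-05,
        9.49258741e-03,  4.00795370e-07]), 'eef_pos': array([222.22116542, 583.61759528, 230.5284476 ]), 'tcp_rot': array([-3.14012116e+00,  1.90459617e-05,  2.77775730e+00]), 'contact_force': array([0.55758309, 0.46555445, 0.50570018]), 'wrist_torque': array([-0.02600562,  0.0086721 , -0.02453665]), 'grasp_force': 0.0, 'opening': 0.9993219830535359}
scene [[377.47344620495033, 0.0, 256.5597521275891], [0.0, 377.47344620495033, 191.87654586191294], [0.0, 0.0, 1.0]] [[0.17474412592322483, 0.9846095444586915, 0.002921543457891235], [0.763714261581734, -0.13366662816409183, -0.631564532864148], [-0.6214539541365838, 0.11259341666407764, -0.7753178092962361]] [ -91.09654724 -400.66412514 1766.90568422]
side [[423.9047431188203, 0.0, 255.282569740737], [0.0, 423.9047431188203, 193.22938303923075], [0.0, 0.0, 1.0]] [[0.7023186700859034, -0.7117882752424312, -0.010292564120429741], [-0.48626018309319363, -0.46913094108712766, -0.7372022751273086], [0.5199033756256464, 0.5227557855654124, -0.6755937156834327]] [-398.83166491  356.11017235  966.32891745]
```

View pics/scene0.png

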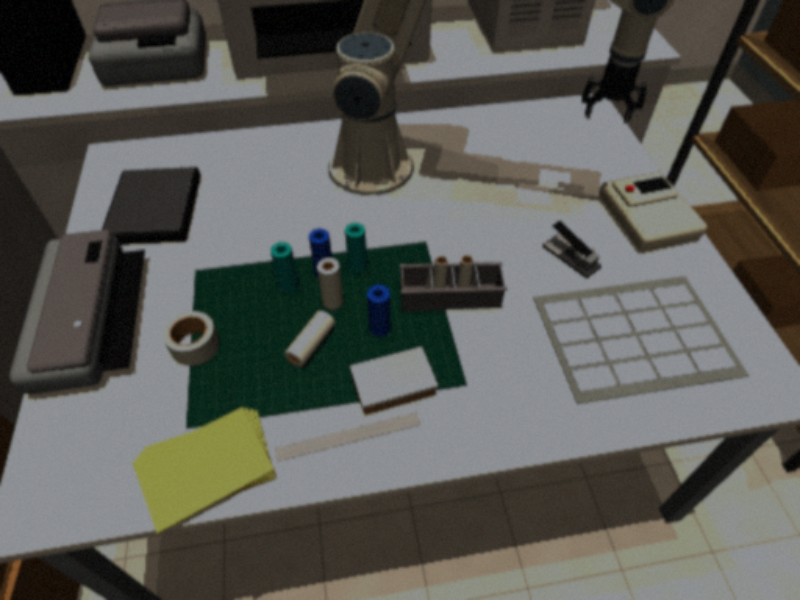

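View pics/side0.png

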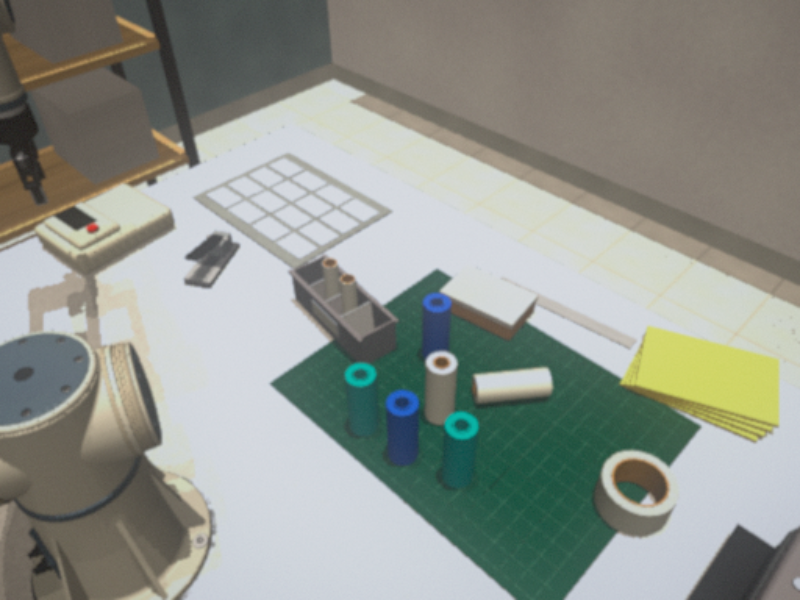

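Candidates (scene picture): upright cylinders teal (283,265), blue (320,250), teal (356,248), blue (378,310) and cream (330,283). The cream one is the standing roll. The lying cream roll is at (310,338), and the thin rolls are in the bin at (441,270) and (466,270). Next is a close crop with masks.

```bash
cat > h.py <<'E'
import numpy as np, cv2, pickle
def ray(f,u,v):
    R=np.array(f["R"]);t=np.array(f["t"]);d=R.T@np.linalg.solve(np.array(f["mtx"]),[u,v,1.]);return -R.T@t,d
def onz(f,u,v,z):
    c,d=ray(f,u,v);return c+d*(z-c[2])/d[2]
def proj(f,X):
    p=np.array(f["mtx"])@(np.array(f["R"])@np.array(X,float)+np.array(f["t"]));return p[:2]/p[2]
def tri(a,b):
    (c1,d1),(c2,d2)=a,b
    k=np.linalg.lstsq(np.c_[d1,-d2],c2-c1,rcond=None)[0];p,q=c1+k[0]*d1,c2+k[1]*d2
    return (p+q)/2,np.linalg.norm(p-q)
E
python3 - <<'E'
from h import *
fs=pickle.load(open("f0.pkl","rb"))
rois={"scene":(170,150,130,100),"side":(260,200,110,100)}
for n,(x,y,w,h) in rois.items():
    im=fs[n]["color"][y:y+h,x:x+w]; hsv=cv2.cvtColor(im,cv2.COLOR_RGB2HSV)
    m=((im[:,:,0].astype(int)>im[:,:,1]-2)&(im[:,:,0]>70)).astype(np.uint8)
    k,l,st,c=cv2.connectedComponentsWithStats(m)
    for i in range(1,k):
        if st[i,4]>60:
            r=cv2.minAreaRect(np.argwhere(l==i)[:,::-1].astype(np.float32)+[x,y]) if 0 else cv2.minAreaRect((np.argwhere(l==i)[:,::-1]+[x,y]).astype(np.float32))
            print(n,st[i],c[i]+[x,y],r, "z25",onz(fs[n],*(c[i]+[x,y]),25).round(1),"z65",onz(fs[n],*(c[i]+[x,y]),65).round(1))
a=fs["scene"]["color"][140:250,170:330,::-1]; b=fs["side"]["color"][155:275,180:360,::-1]
a=cv2.resize(a,(160*5,110*5),interpolation=cv2.INTER_CUBIC)
b=cv2.resize(b,(180*4,120*4),interpolation=cv2.INTER_CUBIC)
f=lambda q:cv2.convertScaleAbs(q,alpha=1.4)
cv2.imwrite("pics/ca.png",f(a));cv2.imwrite("pics/cb.png",f(b))
E
```

```text
scene [107  12  23   9 106] [287.6509434  166.12264151] ((288.0, 166.0), (8.0, 22.0), 90.0) z25 [436.5 139.8  25. ] z65 [472.5 128.7  65. ]
scene [34 16 13 11 73] [210.10958904 170.82191781] ((210.20004272460938, 171.1000213623047), (11.180339813232422, 10.733125686645508), 26.56505012512207) z25 [ 408.8 -164.4   25. ] z65 [ 445.8 -164.4   65. ]
scene [ 87  27  43  10 102] [276.49019608 184.40196078] ((277.85540771484375, 181.38577270507812), (8.912874221801758, 42.04637908935547), 87.70938873291016) z25 [521.6  76.7  25. ] z65 [554.5  67.9  65. ]
scene [ 13  53  31  29 175] [200.00571429 217.83428571] ((199.50003051757812, 216.50003051757812), (11.31370735168457, 35.35533905029297), 45.0) z25 [ 626.6 -221.6   25. ] z65 [ 655.6 -219.5   65. ]
side [ 29   0  52  18 387] [316.63307494 206.37984496] ((314.5, 208.5), (17.0, 51.0), 90.0) z25 [ 718.8 -108.9   25. ] z65 [ 684.1 -132.1   65. ]
side [94  0 16  7 63] [363.98412698 202.06349206] ((361.5, 203.0), (6.0, 15.0), 90.0) z25 [ 832.4 -199.7   25. ] z65 [ 792.6 -218.8   65. ]
side [16 27 13 10 99] [282.14141414 231.45454545] ((282.0, 231.5), (9.0, 12.0), 90.0) z25 [ 572.  -102.5   25. ] z65 [ 544.  -125.9   65. ]
side [ 12  34  20  38 530] [280.87735849 252.63018868] ((280.7853088378906, 252.79115295410156), (18.253767013549805, 36.43083953857422), 4.39870548248291) z25 [ 512.7 -151.2   25. ] z65 [ 487.4 -172.5   65. ]
side [ 42  41  51  17 363] [325.49862259 251.34435262] ((326.6000061035156, 251.70001220703125), (49.98599624633789, 15.628376960754395), 7.125016689300537) z25 [ 599.4 -234.2   25. ] z65 [ 570.1 -251.7   65. ]
```

View pics/ca.png

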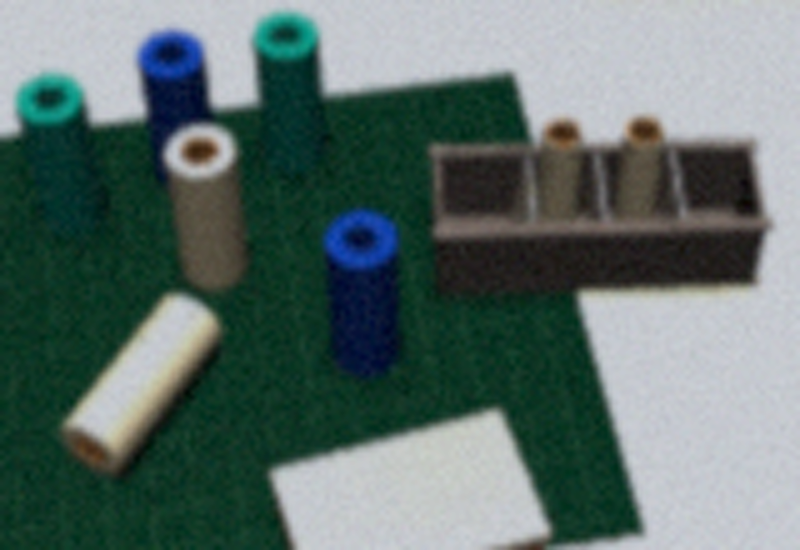

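View pics/cb.png

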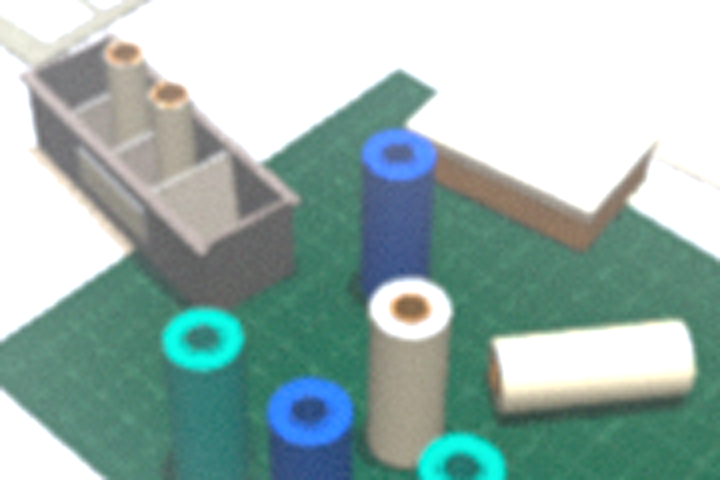

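```bash
python3 - <<'E'
from h import *
fs=pickle.load(open("f0.pkl","rb"));A=lambda u,v:(170+u/5,140+v/5);B=lambda u,v:(180+u/4,155+v/4)
S,D=fs["scene"],fs["side"]
def both(n,a,b,z):
    print(n,onz(S,*A(*a),z).round(1)[:2],onz(D,*B(*b),z).round(1)[:2],*[np.round(q,1) for q in tri(ray(S,*A(*a)),ray(D,*B(*b)))])
both("stood top",(202,151),(410,307),130)
both("lying",(143,385),(592,367),25)
both("used1",(563,132),(170,95),134);both("used2",(644,131),(124,53),134)
for c,a,b in [("NL",(436,147),(205,248)),("NR",(752,145),(34,78)),("FR",(766,224),(112,40)),("FL",(437,228),(296,202))]: both(c,a,b,76)
# lying ends: edges mid at z=25
for p in [(88,452),(200,309)]: print("lyS",onz(S,*A(*p),25).round(1))
for p in [(495,376),(692,352)]: print("lyD",onz(D,*B(*p),25).round(1))
print("blues",onz(S,*A(362,237),130).round(0),onz(S,*A(172,55),130).round(0),onz(S,*A(287,37),130).round(0),onz(S,*A(51,100),130).round(0))
print("plates top z74 far/near", [onz(S,*A(*p),74).round(0)[:2] for p in [(527,152),(600,152),(675,152),(534,220),(605,220),(686,220)]])
print("plates side", [onz(D,*B(*p),74).round(0)[:2] for p in [(230,153),(158,198),(155,135),(108,165),(110,97),(72,113)]])
E
```

```text
stood top [ 503.2 -163. ] [ 498.3 -165.3] [ 500.5 -163.2  126.9] 0.5
lying [ 622.1 -226.2] [ 616.9 -229.2] [ 619.6 -227.    21.3] 1.2
used1 [532.9  91.6] [527.8  88.5] [530.3  92.  130.8] 0.8
used2 [541.8 148.6] [536.1 147.5] [538.5 150.1 130.8] 1.0
NL [479.1   9.7] [478.9   3.9] [479.6   7.7  74.6] 4.8
NR [517.9 243.2] [511.8 231.8] [515.8 242.   70.4] 6.8
FR [594.5 231.5] [583.9 224. ] [589.6 233.1  68.7] 2.4
FL [557.2  -3.5] [554.6  -9.1] [556.4  -5.   73.4] 4.0
lyS [ 672.1 -268.    25. ]
lyS [ 561.3 -179.9   25. ]
lyD [ 565.1 -187.1   25. ]
lyD [ 675.1 -270.    25. ]
blues [601. -64. 130.] [ 404. -175.  130.] [399. -89. 130.] [ 435. -266.  130.]
plates top z74 far/near [array([494.,  76.]), array([503., 130.]), array([513., 185.]), array([560.,  67.]), array([569., 118.]), array([579., 176.])]
plates side [array([559.,  63.]), array([491.,  66.]), array([534., 118.]), array([489., 118.]), array([539., 175.]), array([507., 181.])]
```

The close crop confirms the choice. The cream standing roll's top is at crop (202,151), the lying cream roll at (143,385), and the thin rolls are in the two middle cells, so both end cells are empty. Now I'll get the wrist mount and write a move helper.

```bash
cat >> h.py <<'E'
from scipy.spatial.transform import Rotation as Ro
def down(yaw,tilt=0):  # tool x heading at yaw(deg); tilt: tool z leans toward tool-x heading... (rotate about tool y)
    return Ro.from_euler("xyz",[180,0,yaw],degrees=True)*Ro.from_euler("y",tilt,degrees=True)
def pose():
    from rig import telemetry
    s=telemetry.sense();return np.array(s["eef_pos"]),Ro.from_euler("xyz",s["tcp_rot"]),s
def go(p,R,start=None):
    p0,R0=start if start else pose()[:2]
    d=R0.inv().apply(np.array(p)-p0)/40; w=(R0.inv()*R).as_rotvec(degrees=True)/6
    print("dp",d.round(2),"rot",w.round(2),"rows>=",round(max(np.linalg.norm(d)*40/41.7,np.linalg.norm(w)*6/7.16),1))
    return np.array(p),R
def wcam():
    from rig import optics
    p,R,_=pose();f=optics.grab_frame("wrist");M=np.array(f["mount"])
    Rwc=R.as_matrix()@M[:3,:3];c=p+R.as_matrix()@M[:3,3]
    f["R"]=Rwc.T;f["t"]=-Rwc.T@c;return f
E
python3 - <<'E'
from h import *
f=wcam();print(np.array(f["mount"]).round(3),f["mtx"]);c=-f["R"].T@f["t"];print(c)
p=go((500,110,330),down(-98.5)); go((500,110,330),down(81.5))
E
```

```text
[[   0.      -0.958   -0.287   71.766]
 [   1.       0.      -0.       1.113]
 [   0.      -0.287    0.958 -142.317]
 [   0.       0.       0.       1.   ]] [[317.37209993   0.         253.11601513]
 [  0.         317.37209993 194.39841854]
 [  0.           0.           1.        ]]
[155.63047111 610.43989938 372.94958316]
dp [-10.7   -8.6   -2.47] rot [-1.000e-02 -1.000e-02 -1.706e+01] rows>= 14.3
dp [-10.7   -8.6   -2.47] rot [-1.000e-02  1.000e-02  1.294e+01] rows>= 13.4
```

```bash
cat >> h.py <<'E'
def path(p,R,n,start=None):  # n rows, straight line + slerp, split in calls of 5
    p0,R0=start if start else pose()[:2]; p=np.array(p,float); w=(R0.inv()*R).as_rotvec()
    at=lambda k:(p0+(p-p0)*k/n,R0*Ro.from_rotvec(w*k/n))
    print("per row: mm",(np.linalg.norm(p-p0)/n).round(1),"deg",np.degrees(np.linalg.norm(w)/n).round(2))
    for k in range(0,n,5):
        a,b=at(k),at(min(k+5,n)); d=a[1].inv().apply(b[0]-a[0])/40; q=(a[1].inv()*b[1]).as_rotvec(degrees=True)/6
        m=min(5,n-k); print(f" call {m} rows: end dp {d.round(2)} rot {q.round(2)} | step dp {(d/m).round(3)} rot {(q/m).round(3)}")
    return p,R
E
python3 - <<'E'
from h import *
path((535,118,255),down(81.5),15)
E
```

```text
per row: mm 37.4 deg 5.18
 call 5 rows: end dp [-3.82 -2.7  -0.2 ] rot [-0.    0.    4.31] | step dp [-0.763 -0.54  -0.04 ] rot [-0.001  0.     0.863]
 call 5 rows: end dp [-4.61 -0.76 -0.2 ] rot [-0.    0.    4.31] | step dp [-0.922 -0.153 -0.04 ] rot [-0.001  0.     0.863]
 call 5 rows: end dp [-4.48  1.33 -0.2 ] rot [-0.    0.    4.31] | step dp [-0.897  0.265 -0.04 ] rot [-0.001  0.     0.863]
```

Emit:
{"op": "play_rows", "data": {
  "dp": [
    [-0.76,-0.54,-0.04],
    [-1.53,-1.08,-0.08],
    [-2.29,-1.62,-0.12],
    [-3.06,-2.16,-0.16],
    [-3.82,-2.7,-0.2]
  ],
  "rot": [
    [0,0,0.86],
    [0,0,1.72],
    [0,0,2.58],
    [0,0,3.44],
    [0,0,4.3]
  ],
  "fingers": 0,
  "grip_force": 30
}}

```text
clock: 0.57
eef_pos: [327.2, 427.2, 239.1]
tcp_rot: [-3.141, 0.0, 2.324]
contact_force: [1.1, 0.8, 0.2]
opening: 0.301
grasp_force: 0.0
```

Emit:
{"op": "play_rows", "data": {
  "dp": [
    [-0.92,-0.15,-0.04],
    [-1.84,-0.3,-0.08],
    [-2.77,-0.46,-0.12],
    [-3.69,-0.61,-0.16],
    [-4.61,-0.76,-0.2]
  ],
  "rot": [
    [0,0,0.86],
    [0,0,1.72],
    [0,0,2.58],
    [0,0,3.44],
    [0,0,4.3]
  ]
}}

```text
clock: 0.98
eef_pos: [431.8, 272.1, 247.3]
tcp_rot: [-3.142, -0.0, 1.873]
contact_force: [0.6, 0.4, -0.1]
opening: 0.001
grasp_force: 0.0
```

Emit:
{"op": "play_rows", "data": {
  "dp": [
    [-0.9,0.27,-0.04],
    [-1.8,0.53,-0.08],
    [-2.7,0.8,-0.12],
    [-3.6,1.06,-0.16],
    [-4.48,1.33,-0.2]
  ],
  "rot": [
    [0,0,0.86],
    [0,0,1.72],
    [0,0,2.58],
    [0,0,3.44],
    [0,0,4.3]
  ]
}}

```text
clock: 1.4
eef_pos: [536.6, 117.1, 255.3]
tcp_rot: [-3.141, 0.0, 1.422]
contact_force: [0.2, -0.2, -0.4]
opening: -0.001
grasp_force: 0.0
```

```bash
python3 - <<'E'
from h import *
p,R,s=pose();print(p,R.as_euler("xyz",degrees=True),s["qpos"],s["opening"],s["contact_force"],s["clock"])
f=wcam();pickle.dump(f,open("w1.pkl","wb"))
cv2.imwrite("pics/w1.png",cv2.convertScaleAbs(cv2.resize(f["color"][:,:,::-1],(800,600),interpolation=cv2.INTER_CUBIC),alpha=1.3))
E
```

```text
[536.63122563 117.14780112 255.3192162 ] [-1.79994178e+02  3.04538081e-03  8.14905609e+01] [ 2.12208100e-01  2.12241362e-01  1.77006525e+00 -1.51312941e-05
  1.15939987e+00  3.60731884e-01] -0.0006156531595733149 [ 0.23287778 -0.1973247  -0.39585722] 1.4
```

View pics/w1.png

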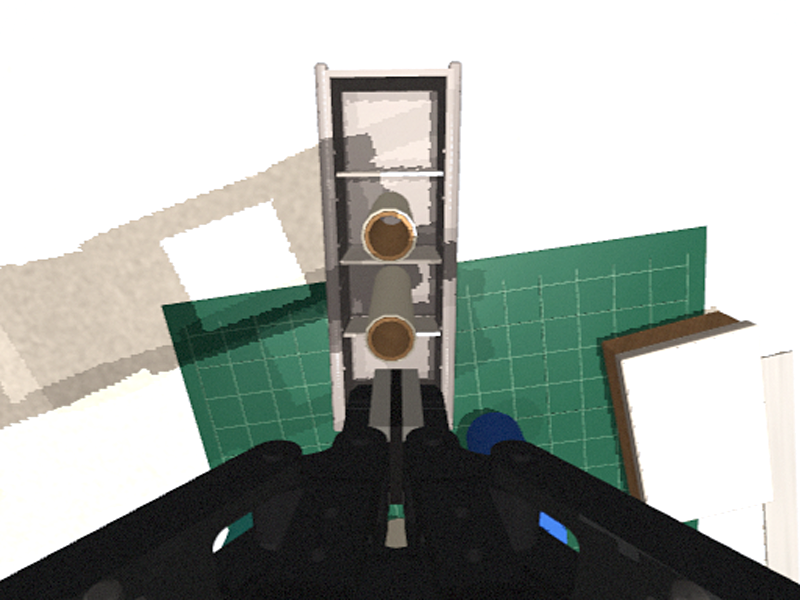

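Wrist picture: the bin runs upward from (335,430) to (318,65)/(461,63). The plate tops are at rows 173, about 250–262 and 333, the thin roll tops are at (389,236) and (391,338), and the upper end cell is empty.

```bash
python3 - <<'E'
from h import *
f=pickle.load(open("w1.pkl","rb"));k=1.5625
P=lambda u,v,z:onz(f,u/k,v/k,z)[:2].round(1)
a=np.radians(-8.5)
for n,u,v,z in [("cornL",318,67,76),("cornR",461,65,76),("leftnear",333,428,76),("rightnear",453,428,76),("used2",389,236,134),("used1",391,338,134),("pl3L",336,174,74),("pl3R",444,173,74),("pl2L?",341,262,74),("pl2R",440,262,74),("pl1L",345,335,74),("pl1R",440,333,74),("floorfarL",341,91,4),("floorfarR",436,91,4),("blue",496,425,130)]: print(n,P(u,v,z))
for X in [(535,118,0),(530,31.2,4),(548,205,4)]: print(proj(f,X)*k)
E
```

```text
cornL [511.1 246.1]
cornR [595.  234.7]
leftnear [475.6   7.5]
rightnear [562.4  -5.6]
used2 [539.5 149.6]
used1 [531.9  92.1]
pl3L [510.2 184.2]
pl3R [577.8 174.7]
pl2L? [503.2 128. ]
pl2R [568.3 118.3]
pl1L [496.7  76.8]
pl1R [562.1  68.5]
floorfarL [516.2 240.4]
floorfarR [585.2 230.1]
blue [586.3  25.4]
[391.36015434 249.4350618 ]
[400.81794835 350.73670039]
[391.03367404 134.64299151]
```

Plate 3 stands nearly upright and plate 1 leans away from its end cell. I'll ease plate 3 a few mm toward the thin roll with the shut fingertips, staying high.

Emit:
{"op": "play_rows", "data": {
  "dp": [
    [0.9,0,0.5],
    [1.8,-0.03,1.0],
    [2.14,-0.05,2.0],
    [2.14,-0.05,3.0],
    [2.14,-0.05,3.8]
  ],
  "rot": [
    [0,0,0],
    [0,0,0],
    [0,0,0],
    [0,0,0],
    [0,0,0]
  ]
}}

```text
clock: 1.87
eef_pos: [545.3, 204.8, 100.6]
tcp_rot: [-3.14, 0.001, 1.429]
contact_force: [0.4, 0.4, -0.3]
opening: 0.001
grasp_force: 0.0
```

Emit:
{"op": "play_rows", "data": {
  "dp": [
    [0,0,0.4],
    [0,0,0.87],
    [-0.15,0,0.87],
    [-0.3,0,0.87],
    [-0.37,0,0.87]
  ],
  "rot": [
    [0,0,0],
    [0,0,0],
    [0,0,0],
    [0,0,0],
    [0,0,0]
  ]
}}

```text
clock: 2.28
eef_pos: [544.4, 188.7, 69.2]
tcp_rot: [3.141, -0.0, 1.427]
contact_force: [0.9, 0.0, 0.1]
opening: -0.005
grasp_force: 0.2
```

Emit:
{"op": "play_rows", "data": {
  "dp": [
    [-0.04,0,0],
    [-0.08,0,0],
    [-0.08,0,0]
  ],
  "rot": [
    [0,0,0],
    [0,0,0],
    [0,0,0]
  ]
}}

```text
clock: 2.53
eef_pos: [544.4, 186.0, 69.6]
tcp_rot: [3.14, -0.001, 1.426]
contact_force: [0.3, -0.2, -0.3]
opening: -0.0
grasp_force: 0.0
```

```bash
python3 - <<'E'
from h import *
from rig import optics
p,R,s=pose();print(p,s["contact_force"],s["clock"])
# next: back off and up, then over stood roll
q=p+R.apply([10,0,-160]); go(q,R)
path((500.5,-165,230),down(57),15,(q,R))
E
```

```text
[544.40284628 186.04281061  69.64740708] [ 0.27911662 -0.18152372 -0.34933439] 2.5333
dp [ 0.25  0.   -4.  ] rot [0. 0. 0.] rows>= 3.8
per row: mm 24.2 deg 1.65
 call 5 rows: end dp [-3.03  0.06 -0.01] rot [ 0.   -0.    1.37] | step dp [-0.606  0.012 -0.001] rot [ 0.001 -0.001  0.275]
 call 5 rows: end dp [-2.99  0.49 -0.  ] rot [ 0.   -0.    1.37] | step dp [-0.598  0.099 -0.001] rot [ 0.001 -0.001  0.275]
 call 5 rows: end dp [-2.89  0.92 -0.  ] rot [ 0.   -0.    1.37] | step dp [-0.578  0.184 -0.001] rot [ 0.001 -0.001  0.275]
```

Emit:
{"op": "play_rows", "data": {
  "dp": [
    [0.25,0,0],
    [0.25,0,-1],
    [0.25,0,-2],
    [0.25,0,-3],
    [0.25,0,-4]
  ],
  "rot": [
    [0,0,0],
    [0,0,0],
    [0,0,0],
    [0,0,0],
    [0,0,0]
  ],
  "fingers": 1
}}

```text
clock: 2.95
eef_pos: [545.0, 196.9, 230.6]
tcp_rot: [3.141, -0.0, 1.427]
contact_force: [1.3, 1.3, 0.1]
opening: 0.708
grasp_force: 0.0
```

```bash
python3 - <<'E'
from h import *
path((462.5,-224,240),down(57),15)
E
```

```text
per row: mm 28.6 deg 1.65
 call 5 rows: end dp [-3.57 -0.18 -0.08] rot [ 0.   -0.    1.38] | step dp [-0.714 -0.036 -0.016] rot [ 0.    -0.     0.275]
 call 5 rows: end dp [-3.56  0.34 -0.08] rot [ 0.   -0.    1.38] | step dp [-0.712  0.067 -0.016] rot [ 0.    -0.     0.275]
 call 5 rows: end dp [-3.47  0.84 -0.08] rot [ 0.   -0.    1.38] | step dp [-0.695  0.169 -0.016] rot [ 0.    -0.     0.275]
```

Emit:
{"op": "play_rows", "data": {
  "dp": [
    [-0.71,-0.04,-0.02],
    [-1.43,-0.07,-0.03],
    [-2.14,-0.11,-0.05],
    [-2.86,-0.14,-0.06],
    [-3.57,-0.18,-0.08]
  ],
  "rot": [
    [0,0,0.28],
    [0,0,0.55],
    [0,0,0.83],
    [0,0,1.1],
    [0,0,1.38]
  ]
}}

```text
clock: 3.37
eef_pos: [517.5, 55.4, 232.3]
tcp_rot: [3.141, -0.0, 1.282]
contact_force: [0.6, -0.1, 0.9]
opening: 1.001
grasp_force: 0.0
```

```bash
python3 - <<'E'
from h import *
f=wcam();pickle.dump(f,open("w2.pkl","wb"))
E
```

Emit:
{"op": "play_rows", "data": {
  "dp": [
    [-0.71,0.07,-0.02],
    [-1.42,0.14,-0.03],
    [-2.14,0.2,-0.05],
    [-2.85,0.27,-0.06],
    [-3.56,0.34,-0.08]
  ],
  "rot": [
    [0,0,0.28],
    [0,0,0.55],
    [0,0,0.83],
    [0,0,1.1],
    [0,0,1.38]
  ]
}}

```text
clock: 3.83
eef_pos: [490.2, -85.2, 235.4]
tcp_rot: [3.141, -0.0, 1.137]
contact_force: [0.6, -1.0, -0.2]
opening: 1.001
grasp_force: 0.0
```

Emit:
{"op": "play_rows", "data": {
  "dp": [
    [-0.7,0.17,-0.02],
    [-1.39,0.34,-0.03],
    [-2.09,0.5,-0.05],
    [-2.78,0.67,-0.06],
    [-3.47,0.84,-0.08]
  ],
  "rot": [
    [0,0,0.28],
    [0,0,0.55],
    [0,0,0.83],
    [0,0,1.1],
    [0,0,1.38]
  ]
}}

```text
clock: 4.25
eef_pos: [462.6, -225.6, 238.7]
tcp_rot: [3.141, -0.0, 0.992]
contact_force: [1.1, -0.8, -0.2]
opening: 0.999
grasp_force: 0.0
```

```bash
python3 - <<'E'
from h import *
f=wcam();pickle.dump(f,open("w3.pkl","wb")); g=pickle.load(open("w2.pkl","rb"))
print(pose()[0])
a=cv2.resize(f["color"],(520,390));b=cv2.resize(g["color"],(280,210))
v=np.zeros((390,800,3),np.uint8);v[:,:520]=a;v[:210,520:]=b
q=proj(g,(544,179.5,74)).astype(int);print(q)
c=g["color"][q[1]-40:q[1]+40,q[0]-62:q[0]+62];
if c.size: v[210:390,520:]=cv2.resize(c,(280,180),interpolation=cv2.INTER_CUBIC)
cv2.imwrite("pics/w3.png",v[:,:,::-1])
E
```

```text
[ 462.25010499 -229.56967925  238.92415575]
[239  35]
```

View pics/w3.png

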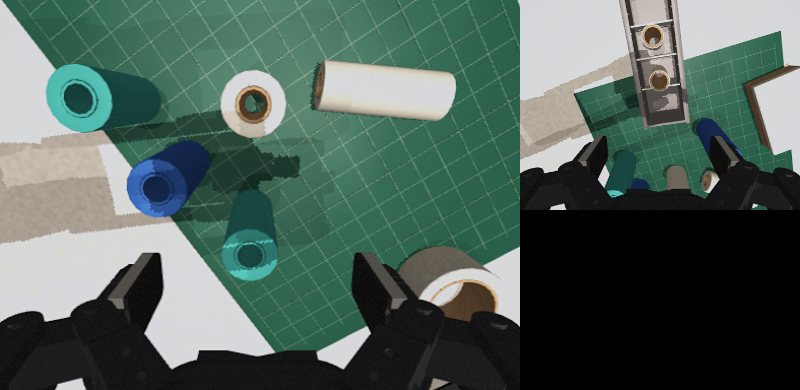

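The wrist view shows the cream roll's top ring at (253,104) and the lying cream roll at (313–455, 62–120). Teal and blue look-alikes stand to the left and below.

```bash
python3 - <<'E'
from h import *
f=pickle.load(open("w3.pkl","rb"));k=520/512
P=lambda u,v,z:onz(f,u/k,v/k,z)[:2].round(1)
m=f["color"].astype(int)
print("stood",P(253.5,104,130),"diam",P(221,104,130),P(286,104,130))
print("lying mid",P(385,91,25),"left end",P(319,86,25),"right",P(452,97,25))
im=f["color"];hsv=cv2.cvtColor(im,cv2.COLOR_RGB2HSV)
mk=((m[:,:,0]>m[:,:,1]+3)&(m[:,:,0]>100)).astype(np.uint8);x0,y0,x1,y1=300,50,460,130
mk2=np.zeros_like(mk);mk2[y0:y1,x0:x1]=mk[y0:y1,x0:x1]
kk,l,st,c=cv2.connectedComponentsWithStats(mk2);i=1+np.argmax(st[1:,4]);r=cv2.minAreaRect(np.argwhere(l==i)[:,::-1].astype(np.float32));print(r,st[i]);print("mask lying",onz(f,*r[0],25).round(1))
g=pickle.load(open("w2.pkl","rb"))
b=cv2.resize(g["color"][0:130,170:290],(720,780)[::1],interpolation=cv2.INTER_CUBIC)[:600]
cv2.imwrite("pics/w2c.png",b[:,:,::-1])
E
```

```text
stood [ 500.8 -164.4] diam [ 480.5 -151.1] [ 521.2 -177.6]
lying mid [ 622.4 -229.1] left end [ 566.8 -186.9] right [ 678.9 -273.2]
((374.51177978515625, 109.92423248291016), (124.44175720214844, 13.834434509277344), 8.820379257202148) [ 312   94  126   25 1050]
mask lying [ 608.8 -245.2   25. ]
```

View pics/w2c.png

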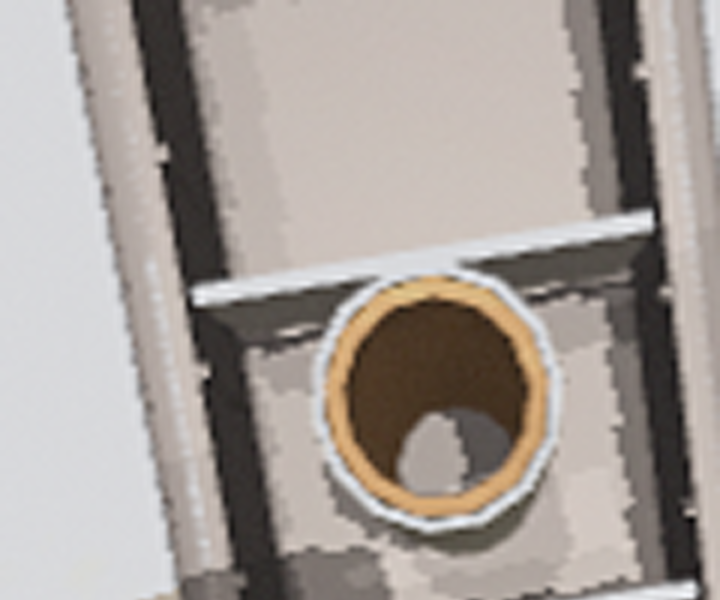

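```bash
python3 - <<'E'
from h import *
g=pickle.load(open("w2.pkl","rb"));c=np.array([534.8,121]);yv=np.array([.148,.989])
u=onz(g,170+438/6,400/6,134)[:2];L=onz(g,203.3,49.5,74)[:2];Rr=onz(g,278.3,37,74)[:2]
print("used2 y'",(u-c)@yv,u,"plate3 y'",((L+Rr)/2-c)@yv)
print(pose()[0]); s=go((500.8,-164.4,200),down(57)); go((500.8,-164.4,86),down(57),s)
E
```

```text
used2 y' 28.549276174345696 [539.50640974 149.1625152 ] plate3 y' 53.217382915783105
[ 462.25010499 -229.56967925  238.92415575]
dp [ 1.89 -0.09  0.97] rot [ 0.02  0.02 -0.05] rows>= 2.0
dp [-0.   -0.    2.85] rot [0. 0. 0.] rows>= 2.7
```

Emit:
{"op": "play_rows", "data": {
  "dp": [
    [0.7,-0.03,0.4],
    [1.3,-0.06,0.8],
    [1.89,-0.09,0.97],
    [1.89,-0.09,0.97],
    [1.89,-0.09,0.97]
  ],
  "rot": [
    [0,0,0],
    [0,0,0],
    [0,0,0],
    [0,0,0],
    [0,0,0]
  ]
}}

```text
clock: 4.72
eef_pos: [501.2, -158.1, 199.2]
tcp_rot: [-3.141, 0.0, 0.996]
contact_force: [0.3, 0.2, 0.2]
opening: 0.999
grasp_force: 0.0
```

Emit:
{"op": "play_rows", "data": {
  "dp": [
    [0,0,0],
    [0,0,0]
  ],
  "rot": [
    [0,0,0],
    [0,0,0]
  ]
}}

```text
clock: 4.88
eef_pos: [500.8, -159.7, 199.9]
tcp_rot: [3.141, -0.0, 0.993]
contact_force: [-0.1, -0.1, 0.9]
opening: 1.002
grasp_force: 0.0
```

```bash
python3 - <<'E'
from h import *
print(pose()[0]); s=go((500.8,-164.4,86),down(57))
E
```

```text
[ 500.81660594 -159.71790764  199.89569783]
dp [-0.1   0.06  2.85] rot [ 0.01 -0.   -0.01] rows>= 2.7
```

Emit:
{"op": "play_rows", "data": {
  "dp": [
    [-0.1,0.06,0.8],
    [-0.1,0.06,1.6],
    [-0.1,0.06,2.3],
    [-0.1,0.06,2.7],
    [-0.1,0.06,2.85]
  ],
  "rot": [
    [0,0,0],
    [0,0,0],
    [0,0,0],
    [0,0,0],
    [0,0,0]
  ]
}}

```text
clock: 5.3
eef_pos: [498.8, -164.2, 83.3]
tcp_rot: [-3.139, 0.001, 0.992]
contact_force: [-0.1, -0.6, 0.4]
opening: 1.0
grasp_force: 0.0
```

Emit:
{"op": "play_rows", "data": {
  "dp": [
    [0,0,0],
    [0,0,0],
    [0,0,0],
    [0,0,0],
    [0,0,0]
  ],
  "rot": [
    [0,0,0],
    [0,0,0],
    [0,0,0],
    [0,0,0],
    [0,0,0]
  ],
  "fingers": 0,
  "grip_force": 40
}}

```text
clock: 5.72
eef_pos: [501.3, -164.3, 86.8]
tcp_rot: [3.139, -0.001, 0.993]
contact_force: [-1.7, 0.8, 7.6]
opening: 0.579
grasp_force: 40.8
```

Emit:
{"op": "play_rows", "data": {
  "dp": [
    [0,0,0],
    [0,0,0],
    [0,0,-0.1],
    [0,0,-0.3],
    [0,0,-0.5]
  ],
  "rot": [
    [0,0,0],
    [0,0,0],
    [0,0,0],
    [0,0,0],
    [0,0,0]
  ]
}}

```text
clock: 6.13
eef_pos: [500.4, -163.9, 106.1]
tcp_rot: [-3.141, 0.0, 0.993]
contact_force: [-0.2, 0.2, -2.2]
opening: 0.574
grasp_force: 41.6
```

Emit:
{"op": "play_rows", "data": {
  "dp": [
    [0,0,-0.7],
    [0,0,-1.5],
    [0,0,-2.3],
    [0,0,-3.1],
    [0,0,-3.5]
  ],
  "rot": [
    [0,0,0],
    [0,0,0],
    [0,0,0],
    [0,0,0],
    [0,0,0]
  ]
}}

```text
clock: 6.55
eef_pos: [501.8, -164.4, 250.2]
tcp_rot: [3.136, -0.001, 0.993]
contact_force: [1.1, -0.1, -1.8]
opening: 0.577
grasp_force: 42.3
```

Emit:
{"op": "play_rows", "data": {
  "dp": [
    [0,0,0],
    [0,0,0]
  ],
  "rot": [
    [0,0,0],
    [0,0,0]
  ]
}}

```text
clock: 6.72
eef_pos: [500.8, -164.1, 246.4]
tcp_rot: [3.139, -0.001, 0.993]
contact_force: [0.5, 0.5, -2.5]
opening: 0.578
grasp_force: 42.3
```

```bash
python3 - <<'E'
from h import *
p,R,s=pose();print(p,s["contact_force"],s["opening"]); path((547.8,207.6,248),down(81.5),15)
E
```

```text
[ 500.77642829 -164.09975315  246.36118343] [ 0.50041884  0.54341057 -2.51706059] 0.5776140755696085
per row: mm 25.0 deg 1.64
 call 5 rows: end dp [ 2.81 -1.36 -0.02] rot [ 0.01 -0.   -1.37] | step dp [ 0.562 -0.272 -0.003] rot [ 0.002 -0.    -0.273]
 call 5 rows: end dp [ 2.97 -0.95 -0.01] rot [ 0.01 -0.   -1.37] | step dp [ 0.595 -0.19  -0.003] rot [ 0.002 -0.    -0.273]
 call 5 rows: end dp [ 3.08 -0.51 -0.01] rot [ 0.01 -0.   -1.37] | step dp [ 0.616 -0.103 -0.003] rot [ 0.002 -0.    -0.273]
```

Emit:
{"op": "play_rows", "data": {
  "dp": [
    [0.56,-0.27,0],
    [1.12,-0.54,0],
    [1.69,-0.82,-0.01],
    [2.25,-1.09,-0.01],
    [2.81,-1.36,-0.02]
  ],
  "rot": [
    [0,0,-0.27],
    [0,0,-0.55],
    [0,0,-0.82],
    [0,0,-1.1],
    [0,0,-1.37]
  ]
}}

```text
clock: 7.13
eef_pos: [514.9, -38.9, 244.1]
tcp_rot: [-3.138, 0.001, 1.138]
contact_force: [0.5, -0.3, -3.1]
opening: 0.577
grasp_force: 42.3
```

Emit:
{"op": "play_rows", "data": {
  "dp": [
    [0.6,-0.19,0],
    [1.19,-0.38,0],
    [1.78,-0.57,-0.01],
    [2.38,-0.76,-0.01],
    [2.97,-0.95,-0.01]
  ],
  "rot": [
    [0,0,-0.27],
    [0,0,-0.55],
    [0,0,-0.82],
    [0,0,-1.1],
    [0,0,-1.37]
  ]
}}

```text
clock: 7.55
eef_pos: [530.5, 84.7, 244.5]
tcp_rot: [-3.139, 0.001, 1.282]
contact_force: [0.1, -0.2, -2.1]
opening: 0.579
grasp_force: 42.4
```

Emit:
{"op": "play_rows", "data": {
  "dp": [
    [0.9,-0.15,0],
    [1.7,-0.28,0],
    [2.4,-0.4,-0.01],
    [2.85,-0.47,-0.01],
    [3.08,-0.51,-0.01]
  ],
  "rot": [
    [0,0,-0.4],
    [0,0,-0.75],
    [0,0,-1.05],
    [0,0,-1.25],
    [0,0,-1.37]
  ]
}}

```text
clock: 7.97
eef_pos: [546.5, 209.5, 244.7]
tcp_rot: [-3.139, 0.001, 1.427]
contact_force: [0.6, -0.1, -3.0]
opening: 0.575
grasp_force: 42.4
```

Emit:
{"op": "play_rows", "data": {
  "dp": [
    [0,0,0],
    [0,0,0],
    [0,0,0],
    [0,0,0]
  ],
  "rot": [
    [0,0,0],
    [0,0,0],
    [0,0,0],
    [0,0,0]
  ]
}}

```text
clock: 8.3
eef_pos: [547.2, 206.2, 246.6]
tcp_rot: [-3.141, 0.001, 1.422]
contact_force: [0.3, -0.5, -2.2]
opening: 0.58
grasp_force: 42.4
```

```bash
python3 - <<'E'
from h import *
from rig import optics
p,R,s=pose();print(p,R.as_euler("xyz",degrees=True),s["contact_force"]); go((547.8,207.6,160),down(81.5))
f=wcam();f2=optics.grab_frame("side");pickle.dump((f,f2),open("w4.pkl","wb"))
q=proj(f2,(547,207,120)).astype(int)
a=cv2.resize(f2["color"][max(q[1]-80,0):q[1]+60,max(0,q[0]-80):q[0]+70],(450,420),interpolation=cv2.INTER_CUBIC);b=cv2.resize(f["color"],(350,262))
v=np.zeros((420,800,3),np.uint8);v[:,:450]=a;v[:262,450:]=b;cv2.imwrite("pics/w4.png",v[:,:,::-1]);print(q)
E
```

```text
[547.23245803 206.18027817 246.62572035] [-1.79971899e+02  3.59017675e-02  8.14871485e+01] [ 0.29689949 -0.54929669 -2.17288137]
dp [0.04 0.01 2.17] rot [-0.    0.01 -0.  ] rows>= 2.1
[201 161]
```

View pics/w4.png

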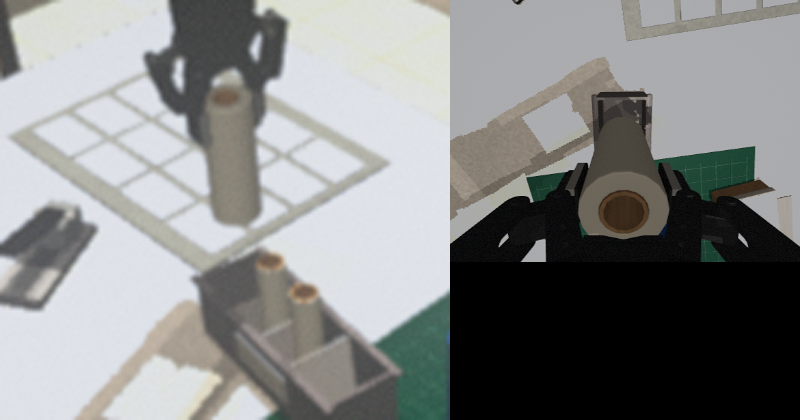

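The side view shows the roll held upright above the far empty cell, with the plates clear of it. Lowering now.

Emit:
{"op": "play_rows", "data": {
  "dp": [
    [0,0,0.6],
    [0,0,1.2],
    [0,0,1.7],
    [0,0,1.9],
    [0,0,2.0]
  ],
  "rot": [
    [0,0,0],
    [0,0,0],
    [0,0,0],
    [0,0,0],
    [0,0,0]
  ]
}}

```text
clock: 8.82
eef_pos: [546.7, 206.7, 165.6]
tcp_rot: [-3.14, 0.001, 1.423]
contact_force: [-0.1, 0.6, -2.4]
opening: 0.579
grasp_force: 42.5
```

Emit:
{"op": "play_rows", "data": {
  "dp": [
    [0,0,0.1],
    [0,0,0.2],
    [0,0,0.3],
    [0,0,0.4],
    [0,0,0.5]
  ],
  "rot": [
    [0,0,0],
    [0,0,0],
    [0,0,0],
    [0,0,0],
    [0,0,0]
  ]
}}

```text
clock: 9.23
eef_pos: [547.8, 207.7, 147.1]
tcp_rot: [3.141, -0.0, 1.424]
contact_force: [-0.7, -0.3, -1.8]
opening: 0.578
grasp_force: 42.5
```

No contact so far; continuing down.

Emit:
{"op": "play_rows", "data": {
  "dp": [
    [0,0,0.2],
    [0,0,0.4],
    [0,0,0.6],
    [0,0,0.8],
    [0,0,1.0]
  ],
  "rot": [
    [0,0,0],
    [0,0,0],
    [0,0,0],
    [0,0,0],
    [0,0,0]
  ]
}}

```text
clock: 9.65
eef_pos: [547.2, 207.4, 105.8]
tcp_rot: [-3.141, 0.0, 1.424]
contact_force: [0.0, 0.2, -2.8]
opening: 0.577
grasp_force: 42.5
```

Emit:
{"op": "play_rows", "data": {
  "dp": [
    [0,0,0.1],
    [0,0,0.2],
    [0,0,0.25],
    [0,0,0.28],
    [0,0,0.28]
  ],
  "rot": [
    [0,0,0],
    [0,0,0],
    [0,0,0],
    [0,0,0],
    [0,0,0]
  ]
}}

```text
clock: 10.07
eef_pos: [547.5, 207.5, 95.6]
tcp_rot: [3.142, 0.0, 1.424]
contact_force: [0.1, -0.6, -2.2]
opening: 0.577
grasp_force: 42.5
```

Emit:
{"op": "play_rows", "data": {
  "dp": [
    [0,0,0.04],
    [0,0,0.08],
    [0,0,0.1],
    [0,0,0.1]
  ],
  "rot": [
    [0,0,0],
    [0,0,0],
    [0,0,0],
    [0,0,0]
  ]
}}

```text
clock: 10.4
eef_pos: [547.4, 207.5, 91.6]
tcp_rot: [-3.141, 0.0, 1.424]
contact_force: [-0.6, -0.1, -1.7]
opening: 0.576
grasp_force: 42.5
```

Emit:
{"op": "play_rows", "data": {
  "dp": [
    [0,0,0.01],
    [0,0,0.03],
    [0,0,0.03]
  ],
  "rot": [
    [0,0,0],
    [0,0,0],
    [0,0,0]
  ]
}}

```text
clock: 10.65
eef_pos: [547.6, 207.7, 90.9]
tcp_rot: [3.141, -0.0, 1.424]
contact_force: [-1.6, -0.5, 2.2]
opening: 0.581
grasp_force: 42.9
```

Emit:
{"op": "play_rows", "data": {
  "dp": [
    [0,0,0],
    [0,0,0],
    [0,0,0],
    [0,0,0],
    [0,0,0]
  ],
  "rot": [
    [0,0,0],
    [0,0,0],
    [0,0,0],
    [0,0,0],
    [0,0,0]
  ],
  "fingers": 0.9
}}

```text
clock: 11.07
eef_pos: [547.5, 207.5, 90.5]
tcp_rot: [3.141, -0.0, 1.424]
contact_force: [0.1, 0.1, -0.2]
opening: 0.9
grasp_force: 0.0
```

Emit:
{"op": "play_rows", "data": {
  "dp": [
    [0,0,-0.3],
    [0,0,-1],
    [0,0,-2],
    [0,0,-3],
    [0,0,-4]
  ],
  "rot": [
    [0,0,0],
    [0,0,0],
    [0,0,0],
    [0,0,0],
    [0,0,0]
  ]
}}

```text
clock: 11.48
eef_pos: [547.1, 207.3, 253.1]
tcp_rot: [-3.142, 0.0, 1.424]
contact_force: [0.2, 0.3, -0.4]
opening: 0.9
grasp_force: 0.0
```

Emit:
{"op": "play_rows", "data": {
  "dp": [
    [0,0,0],
    [0,0,0],
    [0,0,0]
  ],
  "rot": [
    [0,0,0],
    [0,0,0],
    [0,0,0]
  ]
}}

```text
clock: 11.73
eef_pos: [547.2, 207.4, 250.9]
tcp_rot: [3.141, -0.0, 1.424]
contact_force: [-0.2, -0.7, -1.0]
opening: 0.901
grasp_force: 0.0
```

First roll placed. I'll pick the lying roll from its far end with the tool tilted 45° inward, then turn it upright with another 45°.

```bash
python3 - <<'E'
from h import *
a=np.array([.792,-.61,0]);mid=np.array([621,-228,25.]);R=down(142.4,45);z=R.apply([0,0,1]);print("z",z,"x",R.apply([1,0,0]))
tcp=mid+35*a+15*z;pre=tcp-110*z;print(tcp,pre)
p0,R0,_=pose()
Rm=R0*Ro.from_rotvec((R0.inv()*R).as_rotvec()*.5)
s=path((660,-60,270),Rm,10); path(pre,R,10,s)
E
```

```text
z [-0.56023338  0.43143778 -0.70710678] x [-0.56023338  0.43143778  0.70710678]
[ 640.31649931 -242.87843326   14.39339828] [ 701.94217105 -290.33658938   92.17514421]
per row: mm 29.1 deg 3.72
 call 5 rows: end dp [-3.1   1.88 -0.24] rot [ 0.99  1.69 -2.4 ] | step dp [-0.62   0.377 -0.048] rot [ 0.199  0.338 -0.479]
 call 5 rows: end dp [-3.36  1.   -0.97] rot [ 0.99  1.69 -2.4 ] | step dp [-0.672  0.201 -0.193] rot [ 0.199  0.338 -0.479]
per row: mm 29.4 deg 3.72
 call 5 rows: end dp [-3.52 -0.35  1.  ] rot [ 0.99  1.69 -2.4 ] | step dp [-0.704 -0.07   0.201] rot [ 0.199  0.338 -0.479]
 call 5 rows: end dp [-3.46 -1.16  0.46] rot [ 0.99  1.69 -2.4 ] | step dp [-0.692 -0.231  0.092] rot [ 0.199  0.338 -0.479]
```

Emit:
{"op": "play_rows", "data": {
  "dp": [
    [-0.62,0.38,-0.05],
    [-1.24,0.75,-0.1],
    [-1.86,1.13,-0.14],
    [-2.48,1.5,-0.19],
    [-3.1,1.88,-0.24]
  ],
  "rot": [
    [0.2,0.34,-0.48],
    [0.4,0.68,-0.96],
    [0.6,1.01,-1.44],
    [0.79,1.35,-1.92],
    [0.99,1.69,-2.4]
  ],
  "fingers": 1
}}

```text
clock: 12.15
eef_pos: [603.0, 72.6, 258.6]
tcp_rot: [-3.057, -0.191, 1.671]
contact_force: [0.6, -0.4, 0.2]
opening: 0.997
grasp_force: 0.0
```

Emit:
{"op": "play_rows", "data": {
  "dp": [
    [-0.67,0.2,-0.19],
    [-1.34,0.4,-0.39],
    [-2.02,0.6,-0.58],
    [-2.69,0.8,-0.77],
    [-3.36,1.0,-0.97]
  ],
  "rot": [
    [0.2,0.34,-0.48],
    [0.4,0.68,-0.96],
    [0.6,1.01,-1.44],
    [0.79,1.35,-1.92],
    [0.99,1.69,-2.4]
  ]
}}

```text
clock: 12.57
eef_pos: [659.4, -61.4, 268.0]
tcp_rot: [-3.023, -0.394, 1.912]
contact_force: [1.1, 0.4, -0.1]
opening: 1.004
grasp_force: 0.0
```

Emit:
{"op": "play_rows", "data": {
  "dp": [
    [-0.7,-0.07,0.2],
    [-1.41,-0.14,0.4],
    [-2.11,-0.21,0.6],
    [-2.82,-0.28,0.8],
    [-3.52,-0.35,1.0]
  ],
  "rot": [
    [0.2,0.34,-0.48],
    [0.4,0.68,-0.96],
    [0.6,1.01,-1.44],
    [0.79,1.35,-1.92],
    [0.99,1.69,-2.4]
  ]
}}

```text
clock: 12.98
eef_pos: [680.1, -176.3, 178.1]
tcp_rot: [-3.044, -0.598, 2.173]
contact_force: [0.4, -0.5, 0.1]
opening: 1.001
grasp_force: 0.0
```

Emit:
{"op": "play_rows", "data": {
  "dp": [
    [-0.69,-0.23,0.09],
    [-1.38,-0.46,0.18],
    [-2.08,-0.7,0.28],
    [-2.77,-0.93,0.37],
    [-3.46,-1.16,0.46]
  ],
  "rot": [
    [0.2,0.34,-0.48],
    [0.4,0.68,-0.96],
    [0.6,1.01,-1.44],
    [0.79,1.35,-1.92],
    [0.99,1.69,-2.4]
  ]
}}

```text
clock: 13.4
eef_pos: [701.0, -291.4, 89.2]
tcp_rot: [3.14, -0.789, 2.489]
contact_force: [0.8, -0.0, -0.5]
opening: 0.998
grasp_force: 0.0
```

Emit:
{"op": "play_rows", "data": {
  "dp": [
    [0,0,0],
    [0,0,0],
    [0,0,0],
    [0,0,0]
  ],
  "rot": [
    [0,0,0],
    [0,0,0],
    [0,0,0],
    [0,0,0]
  ]
}}

```text
clock: 13.73
eef_pos: [702.7, -289.8, 94.1]
tcp_rot: [3.14, -0.782, 2.487]
contact_force: [0.5, 0.1, 1.0]
opening: 1.003
grasp_force: 0.0
```

```bash
python3 - <<'E'
from h import *
p,R,s=pose();print(p,R.as_euler("xyz",degrees=True),s["qpos"],s["contact_force"]); go((702,-290.3,92.2),down(142.4,45))
f=wcam();pickle.dump(f,open("w5.pkl","wb"))
for n,X in dict(mid=(621,-228,25),F=(672,-268,25),N=(569.5,-188,25)).items(): print(n,proj(f,X)*800/512)
cv2.imwrite("pics/w5.png",cv2.resize(f["color"][:,:,::-1],(800,600)))
E
```

```text
[ 702.6591541  -289.80613125   94.1185486 ] [179.88319928 -44.80167531 142.52262581] [-0.45648485  1.18777472  0.61170432  0.16408944  2.10797025 -1.34509964] [0.52055834 0.0597263  0.99616321]
dp [-0.03 -0.02  0.04] rot [0.01 0.03 0.01] rows>= 0.1
mid [391.35709419 248.55341374]
F [389.50464354 361.38374464]
N [392.32291301 158.40410061]
```

View pics/w5.png

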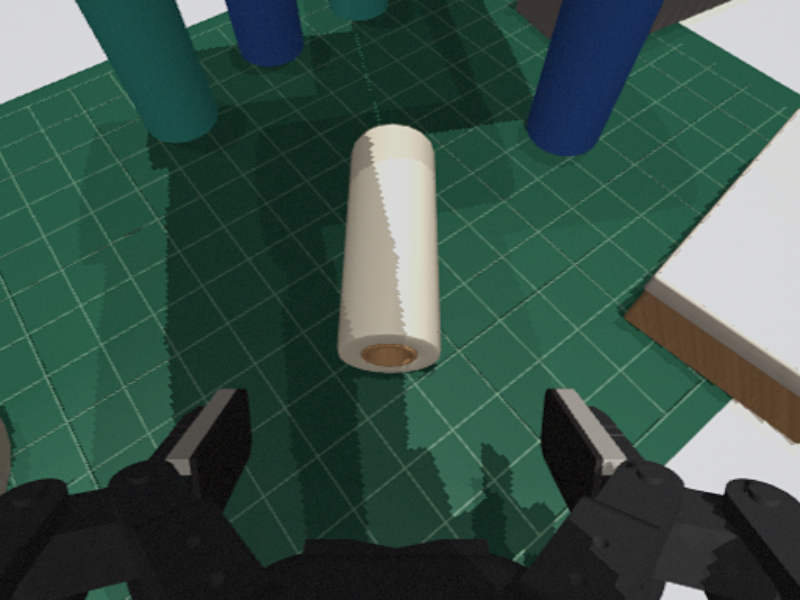

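The wrist view shows the lying roll straight ahead between the fingers, with its near core at (389,355) against a predicted (389,361). Computing the fine correction.

```bash
python3 - <<'E'
from h import *
f=pickle.load(open("w5.pkl","rb"));k=1.5625
F=onz(f,389/k,355/k,25);print("F",F)
d=down(142.4,45);z=d.apply([0,0,1]);ax=np.array([.792,-.61,0])
g=F-30*ax; tcp=g+15*z; print(tcp); go(tcp,d)
E
```

```text
F [ 669.25004502 -266.21464645   25.        ]
[ 637.08654432 -241.44307971   14.39339828]
dp [ 0.03 -0.05  2.87] rot [0.   0.04 0.02] rows>= 2.8
```

Emit:
{"op": "play_rows", "data": {
  "dp": [
    [0.01,-0.02,0.7],
    [0.02,-0.04,1.4],
    [0.03,-0.05,2.0],
    [0.03,-0.05,2.4],
    [0.03,-0.05,2.6]
  ],
  "rot": [
    [0,0,0],
    [0,0.03,0],
    [0,0.03,0],
    [0,0.03,0],
    [0,0.03,0]
  ]
}}

```text
clock: 14.2
eef_pos: [641.2, -245.2, 20.8]
tcp_rot: [3.14, -0.787, 2.488]
contact_force: [-0.5, 0.4, 0.7]
opening: 0.998
grasp_force: 0.0
```

Emit:
{"op": "play_rows", "data": {
  "dp": [
    [0,0,0.1],
    [0,0,0.2],
    [0,0,0.26],
    [0,0,0.26]
  ],
  "rot": [
    [0,0,0],
    [0,0,0],
    [0,0,0],
    [0,0,0]
  ]
}}

```text
clock: 14.53
eef_pos: [636.7, -242.5, 12.6]
tcp_rot: [3.14, -0.786, 2.487]
contact_force: [0.5, 0.7, 0.4]
opening: 1.001
grasp_force: 0.0
```

Emit:
{"op": "play_rows", "data": {
  "dp": [
    [0,0,0],
    [0,0,0],
    [0,0,0],
    [0,0,0],
    [0,0,0]
  ],
  "rot": [
    [0,0,0],
    [0,0,0],
    [0,0,0],
    [0,0,0],
    [0,0,0]
  ],
  "fingers": 0,
  "grip_force": 80
}}

```text
clock: 14.95
eef_pos: [636.6, -242.6, 12.4]
tcp_rot: [3.14, -0.786, 2.487]
contact_force: [1.8, -2.1, 3.8]
opening: 0.563
grasp_force: 82.2
```

```bash
python3 - <<'E'
from h import *
p,R,s=pose();print(p,R.as_euler("xyz",degrees=True),s["contact_force"],s["opening"],s["grasp_force"],s["qpos"])
u=np.array([0,0,1.]); s1=go(p+[0,0,120],R); print(s1[0])
E
```

```text
[ 636.60799897 -242.64715793   12.4362112 ] [179.90851148 -45.0551121  142.48230431] [ 1.80161491 -2.12520883  3.76974327] 0.5632439632518256 82.17520236968994 [-0.44231075  1.11697784  0.95433276  0.15719402  1.84180776 -1.37710321]
dp [ 2.12  0.   -2.12] rot [0. 0. 0.] rows>= 2.9
[ 636.60799897 -242.64715793  132.4362112 ]
```

Gripped. The roll makes 45° with the tool axis, so a half turn about tool z (joint 6) stands it upright. I'll check joint feasibility with a quick FK fit.

```bash
cat > k.py <<'E'
from h import *
from scipy.optimize import least_squares
def fk(q,L3,H=None,L1=562.,L2=470.):
    H=L3-106 if H is None else H
    y=lambda a:Ro.from_euler("y",a); z=lambda a:Ro.from_euler("z",a)
    A=z(q[0])*y(q[1]); B=A*y(q[2]); C=B*z(q[3])*y(q[4]); u=[0,0,1]
    p=np.array([0,0,H])+A.apply(u)*L1+B.apply(u)*L2+C.apply(u)*L3
    return p,C*z(q[5])
K=Ro.from_euler("z",90,degrees=True)
def ik(p,R,q0,L3):
    def e(q):
        a,b=fk(q,L3); return np.r_[(a-p)/100,((b*K).inv()*R).as_rotvec()]
    lo=np.array([-2.63,-.92,.06,-1.3,0,-3.02]);hi=np.array([2.63,2.1,2.66,4.44,2.69,3.02])
    s=least_squares(e,np.clip(q0,lo+1e-3,hi-1e-3),bounds=(lo,hi));return s.x,s.cost
E
python3 - <<'E'
from k import *
p,R,s=pose();q=s["qpos"]
for L3 in (180,220,250,280):
    a,b=fk(q,L3);print(L3,a-p)
a,b=fk(q,200);print("K",(b.inv()*R).as_euler("xyz",degrees=True))
F=R.inv().apply(np.array([669.25,-266.2,25])-p);h=R.inv().apply([np.cos(np.radians(142.48)),np.sin(np.radians(142.48)),0]);print("F_tool",F,"h",h)
E
```

```text
180 [ 91.68672604 -72.23691333 -44.75367663]
220 [ 69.26998168 -54.94441127 -33.01069248]
250 [ 52.45742341 -41.97503473 -24.20345437]
280 [ 35.64486514 -29.00565819 -15.39621626]
K [-1.90833281e-14 -1.27222187e-14  9.00000000e+01]
F_tool [-19.53011029   1.25753398 -37.35075355] h [ 0.7064263  -0.00108996  0.70778577]
```

```bash
cat > plan.py <<'E'
from k import *
L3=343
Ft=np.array([-19.5,0,-37.35]);ht=np.array([.7064,0,.7078]);Nt=Ft+130*ht
cell=np.array([521.8,34.2,4])
def place(hp,dz,dyp=0):
    # tool orientation with ht exactly down, heading hp
    R=down(hp+180,-45); R=Ro.align_vectors([[0,0,-1]],[R.apply(ht)])[0]*R
    return cell+np.array([.148,.989,0])*dyp+[0,0,dz]-R.apply(Nt),R
E
python3 - <<'E'
from plan import *
p,R,s=pose();q=s["qpos"];print("ik now",ik(p,R,q,L3),q)
lift=p+[0,0,190]; q1,c=ik(lift,R,q,L3);print("lift",q1.round(2),c)
R2=R*Ro.from_euler("z",180,degrees=True); q2,c=ik(lift,R2,q1+[0,0,0,0,0,np.pi],L3);print("flip",q2.round(2),c)
for hp in (81.5,95,110):
    for dz in (160,3):
        P,Rp=place(hp,dz); best=min((ik(P,Rp,np.r_[q2[:3],a,1.0,g],L3) for a in (.2,1.5,2.5) for g in (-1,.5,2)),key=lambda t:t[1]); print(hp,dz,P.round(0),best[0].round(2),round(best[1],5))
E
```

```text
ik now (array([-0.44072328,  1.11820745,  0.95912185,  0.15807759,  1.8356454 ,
       -1.376659  ]), np.float64(2.354128131620195e-27)) [-0.44231075  1.11697784  0.95433276  0.15719402  1.84180776 -1.37710321]
lift [-0.44  0.96  0.86  0.18  2.09 -1.33] 1.1366192960056108e-30
flip [-0.44  0.96  0.86  0.18  2.09  1.81] 1.1010858885316663e-30
81.5 160 [524.  47. 254.] [-0.38  0.27  1.95  0.8   1.27  2.52] 0.0
81.5 3 [524.  47.  97.] [-0.38  0.49  2.07  0.92  1.04  2.24] 0.0
95 160 [521.  47. 254.] [-0.34  0.35  1.83  0.71  1.41  2.43] 0.0
95 3 [521.  47.  97.] [-0.34  0.55  1.95  0.77  1.17  2.2 ] 0.0
110 160 [517.  46. 254.] [-0.29  0.42  1.72  0.6   1.55  2.31] 0.0
110 3 [517.  46.  97.] [-0.29  0.61  1.82  0.63  1.3   2.14] 0.0
```

Emit:
{"op": "play_rows", "data": {
  "dp": [
    [0.2,0,-0.2],
    [0.8,0,-0.8],
    [1.5,0,-1.5],
    [2.2,0,-2.2],
    [2.8,0,-2.8]
  ],
  "rot": [
    [0,0,0],
    [0,0,0],
    [0,0,0],
    [0,0,0],
    [0,0,0]
  ]
}}

```text
clock: 15.37
eef_pos: [636.4, -242.7, 173.1]
tcp_rot: [3.14, -0.786, 2.487]
contact_force: [0.3, 0.4, -2.5]
opening: 0.567
grasp_force: 82.6
```

Emit:
{"op": "play_rows", "data": {
  "dp": [
    [0.4,0,-0.4],
    [0.6,0,-0.6],
    [0.6,0,-0.6],
    [0.6,0,-0.6]
  ],
  "rot": [
    [0,0,0.3],
    [0,0,1],
    [0,0,2],
    [0,0,3]
  ]
}}

```text
clock: 15.7
eef_pos: [636.8, -242.9, 206.0]
tcp_rot: [-2.84, -0.736, 2.05]
contact_force: [-0.5, -0.7, -2.4]
opening: 0.566
grasp_force: 82.5
```

Emit:
{"op": "play_rows", "data": {
  "dp": [
    [0,0,0],
    [0,0,0],
    [0,0,0],
    [0,0,0],
    [0,0,0]
  ],
  "rot": [
    [0,0,1.1],
    [0,0,2.2],
    [0,0,3.3],
    [0,0,4.4],
    [0,0,5.5]
  ]
}}

```text
clock: 16.12
eef_pos: [636.2, -242.7, 204.4]
tcp_rot: [-2.477, -0.459, 1.429]
contact_force: [0.4, -0.0, -3.0]
opening: 0.567
grasp_force: 82.4
```

Emit:
{"op": "play_rows", "data": {
  "dp": [
    [0,0,0],
    [0,0,0],
    [0,0,0],
    [0,0,0],
    [0,0,0]
  ],
  "rot": [
    [0,0,1.1],
    [0,0,2.2],
    [0,0,3.3],
    [0,0,4.4],
    [0,0,5.5]
  ]
}}

```text
clock: 16.53
eef_pos: [636.2, -242.7, 204.3]
tcp_rot: [-2.357, -0.071, 0.985]
contact_force: [-0.1, 0.8, -2.9]
opening: 0.567
grasp_force: 82.4
```

Emit:
{"op": "play_rows", "data": {
  "dp": [
    [0,0,0],
    [0,0,0],
    [0,0,0],
    [0,0,0],
    [0,0,0]
  ],
  "rot": [
    [0,0,1.1],
    [0,0,2.2],
    [0,0,3.3],
    [0,0,4.4],
    [0,0,5.5]
  ]
}}

```text
clock: 16.95
eef_pos: [636.2, -242.7, 204.4]
tcp_rot: [-2.413, 0.331, 0.565]
contact_force: [-0.3, 0.3, -2.8]
opening: 0.566
grasp_force: 82.4
```

Emit:
{"op": "play_rows", "data": {
  "dp": [
    [0,0,0],
    [0,0,0],
    [0,0,0],
    [0,0,0],
    [0,0,0]
  ],
  "rot": [
    [0,0,1.1],
    [0,0,2.2],
    [0,0,3.3],
    [0,0,4.4],
    [0,0,5.5]
  ]
}}

```text
clock: 17.37
eef_pos: [636.2, -242.7, 204.4]
tcp_rot: [-2.68, 0.663, 0.024]
contact_force: [0.8, 0.5, -2.6]
opening: 0.564
grasp_force: 82.4
```

Emit:
{"op": "play_rows", "data": {
  "dp": [
    [0,0,0],
    [0,0,0],
    [0,0,0],
    [0,0,0],
    [0,0,0]
  ],
  "rot": [
    [0,0,1.1],
    [0,0,2.2],
    [0,0,3.3],
    [0,0,4.2],
    [0,0,5]
  ]
}}

```text
clock: 17.78
eef_pos: [636.2, -242.6, 204.3]
tcp_rot: [3.138, 0.787, -0.662]
contact_force: [0.7, 0.2, -2.8]
opening: 0.565
grasp_force: 82.4
```

Emit:
{"op": "play_rows", "data": {
  "dp": [
    [0,0,0],
    [0,0,0],
    [0,0,0]
  ],
  "rot": [
    [0,0,0],
    [0,0,0],
    [0,0,0]
  ]
}}

```text
clock: 18.03
eef_pos: [636.3, -242.6, 204.3]
tcp_rot: [-3.138, 0.787, -0.651]
contact_force: [-1.0, 0.0, -2.8]
opening: 0.563
grasp_force: 82.5
```

```bash
python3 - <<'E'
from plan import *
p,R,s=pose();print(p,R.as_euler("xyz",degrees=True),s["qpos"].round(2),s["opening"],s["contact_force"])
print("roll dir",R.apply(ht))
P,Rp=place(81.5,165);print(P); path(P,Rp,20)
E
```

```text
[ 636.30059655 -242.6440872   204.32932816] [-179.77367874   45.10297008  -37.30224375] [-0.44  0.93  0.91  0.17  2.07  1.8 ] 0.5625202024433431 [-1.01617747  0.04389488 -2.82082411]
roll dir [-5.19550789e-04  3.91061397e-03 -9.99983118e-01]
[523.65974607  46.64385149 258.78732107]
per row: mm 15.8 deg 3.05
 call 5 rows: end dp [-1.41 -1.01  0.94] rot [1.79 0.01 1.8 ] | step dp [-0.282 -0.202  0.187] rot [0.359 0.002 0.36 ]
 call 5 rows: end dp [-1.56 -0.54  1.08] rot [1.79 0.01 1.8 ] | step dp [-0.311 -0.107  0.216] rot [0.359 0.002 0.36 ]
 call 5 rows: end dp [-1.61 -0.03  1.13] rot [1.79 0.01 1.8 ] | step dp [-0.322 -0.005  0.226] rot [0.359 0.002 0.36 ]
 call 5 rows: end dp [-1.57  0.49  1.09] rot [1.79 0.01 1.8 ] | step dp [-0.314  0.097  0.217] rot [0.359 0.002 0.36 ]
```

Emit:
{"op": "play_rows", "data": {
  "dp": [
    [-0.3,0,-0.3],
    [-0.7,0,-0.7],
    [-0.9,0,-0.9],
    [-0.97,0,-0.97],
    [-0.97,0,-0.97]
  ],
  "rot": [
    [0,0,0],
    [0,0,0],
    [0,0,0],
    [0,0,0],
    [0,0,0]
  ]
}}

```text
clock: 18.45
eef_pos: [636.9, -243.0, 261.1]
tcp_rot: [-3.139, 0.784, -0.653]
contact_force: [0.4, 0.2, -2.8]
opening: 0.57
grasp_force: 82.7
```

```bash
python3 - <<'E'
from plan import *
P,Rp=place(81.5,165);print(pose()[0],P); path(P,Rp,20)
E
```

```text
[ 636.91667998 -243.03033221  261.09971573] [523.65974607  46.64385149 258.78732107]
per row: mm 15.6 deg 3.05
 call 5 rows: end dp [-1.17 -1.    1.19] rot [1.79 0.   1.8 ] | step dp [-0.233 -0.201  0.237] rot [0.358 0.    0.36 ]
 call 5 rows: end dp [-1.31 -0.53  1.33] rot [1.79 0.   1.8 ] | step dp [-0.263 -0.106  0.266] rot [0.358 0.    0.36 ]
 call 5 rows: end dp [-1.37 -0.02  1.38] rot [1.79 0.   1.8 ] | step dp [-0.273 -0.004  0.277] rot [0.358 0.    0.36 ]
 call 5 rows: end dp [-1.32  0.49  1.34] rot [1.79 0.   1.8 ] | step dp [-0.264  0.098  0.268] rot [0.358 0.    0.36 ]
```

Emit:
{"op": "play_rows", "data": {
  "dp": [
    [-0.23,-0.2,0.24],
    [-0.47,-0.4,0.48],
    [-0.7,-0.6,0.71],
    [-0.94,-0.8,0.95],
    [-1.17,-1.0,1.19]
  ],
  "rot": [
    [0.36,0,0.36],
    [0.72,0,0.72],
    [1.08,0,1.08],
    [1.44,0,1.44],
    [1.8,0,1.8]
  ]
}}

```text
clock: 18.87
eef_pos: [607.3, -169.6, 257.7]
tcp_rot: [3.141, 0.789, -0.925]
contact_force: [-0.2, -0.3, -3.2]
opening: 0.566
grasp_force: 83.0
```

Emit:
{"op": "play_rows", "data": {
  "dp": [
    [-0.26,-0.11,0.27],
    [-0.52,-0.21,0.53],
    [-0.79,-0.32,0.8],
    [-1.05,-0.42,1.06],
    [-1.31,-0.53,1.33]
  ],
  "rot": [
    [0.36,0,0.36],
    [0.72,0,0.72],
    [1.08,0,1.08],
    [1.44,0,1.44],
    [1.8,0,1.8]
  ]
}}

```text
clock: 19.28
eef_pos: [578.9, -97.4, 257.4]
tcp_rot: [3.14, 0.788, -1.193]
contact_force: [0.2, -0.5, -2.5]
opening: 0.564
grasp_force: 83.0
```

Emit:
{"op": "play_rows", "data": {
  "dp": [
    [-0.27,0,0.28],
    [-0.55,-0.01,0.55],
    [-0.82,-0.01,0.83],
    [-1.1,-0.02,1.1],
    [-1.37,-0.02,1.38]
  ],
  "rot": [
    [0.36,0,0.36],
    [0.72,0,0.72],
    [1.08,0,1.08],
    [1.44,0,1.44],
    [1.8,0,1.8]
  ]
}}

```text
clock: 19.7
eef_pos: [550.6, -24.9, 257.4]
tcp_rot: [3.139, 0.787, -1.46]
contact_force: [0.1, 0.6, -1.8]
opening: 0.566
grasp_force: 83.0
```

Emit:
{"op": "play_rows", "data": {
  "dp": [
    [-0.3,0.11,0.3],
    [-0.6,0.22,0.6],
    [-0.9,0.33,0.9],
    [-1.15,0.42,1.15],
    [-1.32,0.49,1.34]
  ],
  "rot": [
    [0.36,0,0.36],
    [0.72,0,0.72],
    [1.08,0,1.08],
    [1.44,0,1.44],
    [1.78,0,1.8]
  ]
}}

```text
clock: 20.12
eef_pos: [521.9, 48.0, 257.1]
tcp_rot: [3.136, 0.787, -1.727]
contact_force: [0.8, -0.5, -3.6]
opening: 0.562
grasp_force: 82.9
```

Emit:
{"op": "play_rows", "data": {
  "dp": [
    [0,0,0],
    [0,0,0],
    [0,0,0],
    [0,0,0]
  ],
  "rot": [
    [0,0,0],
    [0,0,0],
    [0,0,0],
    [0,0,0]
  ]
}}

```text
clock: 20.45
eef_pos: [524.0, 46.3, 257.7]
tcp_rot: [3.139, 0.786, -1.722]
contact_force: [1.1, -0.3, -2.3]
opening: 0.568
grasp_force: 83.1
```

```bash
python3 - <<'E'
from plan import *
from rig import optics
p,R,s=pose();print(p,R.as_euler("xyz",degrees=True),s["qpos"].round(2),s["contact_force"])
print("roll dir",R.apply(ht).round(4),"foot",p+R.apply(Nt),"top",p+R.apply(Ft))
P,Rp=place(81.5,165); go(P,Rp)
fs={n:optics.grab_frame(n) for n in ("side","scene")};pickle.dump(fs,open("s6.pkl","wb"))
v=np.zeros((450,800,3),np.uint8)
for i,n in enumerate(fs):
    f=fs[n]; q=proj(f,(528,80,150)).astype(int); y0,x0=max(q[1]-55,0),max(q[0]-50,0); print(n,x0,y0)
    c=f["color"][y0:y0+112,x0:x0+100]; v[:,400*i:400*i+400]=cv2.resize(c,(400,450),interpolation=cv2.INTER_CUBIC)
    for X in (p+R.apply(Ft),p+R.apply(Nt)):
        u=(proj(f,X)-[x0,y0])*4; cv2.circle(v,(int(u[0])+400*i,int(u[1])),3,(255,0,0),-1)
cv2.imwrite("pics/s6.png",v[:,:,::-1])
E
```

```text
[523.99293016  46.25890957 257.65025725] [179.83238466  45.05675732 -98.66464351] [-0.38  0.29  1.91  0.8   1.28  2.53] [ 1.05762031 -0.30076107 -2.25248347]
roll dir [-0.0017  0.0023 -1.    ] foot [521.96611152  34.02020533 167.83835801] top [522.19347424  33.72539662 297.8366419 ]
dp [-0.03  0.01 -0.01] rot [ 0.01  0.02 -0.02] rows>= 0.0
side 174 120
scene 229 107
```

View pics/s6.png

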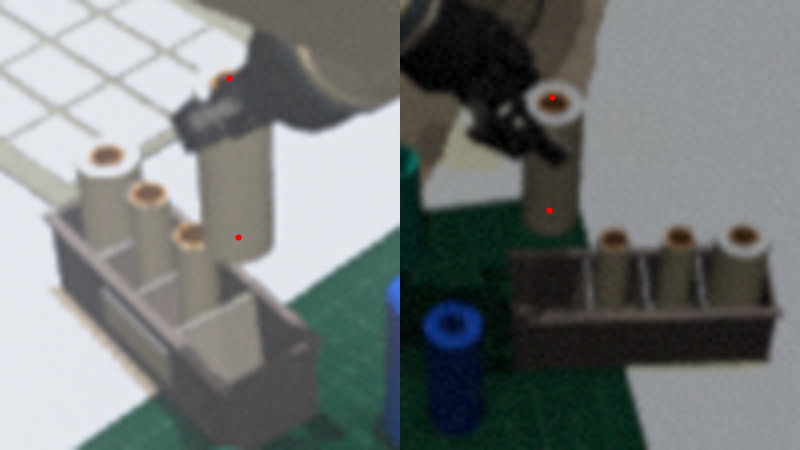

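The first roll stands in the far cell. The second hangs upright exactly where predicted, above the near empty cell. Lowering.

Emit:
{"op": "play_rows", "data": {
  "dp": [
    [0.4,0,0.42],
    [0.8,0,0.82],
    [1.1,0,1.12],
    [1.3,0,1.32],
    [1.38,0,1.4]
  ],
  "rot": [
    [0,0,0],
    [0,0,0],
    [0,0,0],
    [0,0,0],
    [0,0,0]
  ]
}}

```text
clock: 20.97
eef_pos: [522.9, 47.5, 177.5]
tcp_rot: [3.135, 0.787, -1.725]
contact_force: [-0.8, 0.9, -3.2]
opening: 0.564
grasp_force: 83.5
```

Emit:
{"op": "play_rows", "data": {
  "dp": [
    [0.1,0,0.1],
    [0.2,0,0.2],
    [0.3,0,0.3],
    [0.4,0,0.4],
    [0.5,0,0.5]
  ],
  "rot": [
    [0,0,0],
    [0,0,0],
    [0,0,0],
    [0,0,0],
    [0,0,0]
  ]
}}

```text
clock: 21.38
eef_pos: [523.5, 47.6, 150.8]
tcp_rot: [3.139, 0.787, -1.722]
contact_force: [0.2, 0.1, -3.1]
opening: 0.564
grasp_force: 83.5
```

```bash
python3 - <<'E'
from plan import *
p,R,s=pose();print(p,s["contact_force"],"foot",p+R.apply(Nt),R.apply(ht)); P,Rp=place(81.5,6,.7);go(P,Rp)
E
```

```text
[523.4678342   47.55073024 150.79152977] [ 0.16941492  0.13396548 -3.08915717] foot [521.47227707  35.33244962  60.97614974] [-0.0012968   0.00247948 -0.99998699]
dp [ 0.91 -0.01  0.9 ] rot [ 0.    0.02 -0.02] rows>= 1.2
```

Emit:
{"op": "play_rows", "data": {
  "dp": [
    [0.15,0,0.15],
    [0.3,0,0.3],
    [0.45,0,0.45],
    [0.6,0,0.6],
    [0.72,0,0.72]
  ],
  "rot": [
    [0,0,0],
    [0,0,0],
    [0,0,0],
    [0,0,0],
    [0,0,0]
  ]
}}

```text
clock: 21.8
eef_pos: [522.9, 47.8, 109.0]
tcp_rot: [3.137, 0.787, -1.724]
contact_force: [0.1, 0.0, -2.5]
opening: 0.564
grasp_force: 83.5
```

Emit:
{"op": "play_rows", "data": {
  "dp": [
    [0.05,0,0.05],
    [0.1,0,0.1],
    [0.15,0,0.15],
    [0.18,0,0.18],
    [0.18,0,0.18]
  ],
  "rot": [
    [0,0,0],
    [0,0,0],
    [0,0,0],
    [0,0,0],
    [0,0,0]
  ]
}}

```text
clock: 22.22
eef_pos: [523.1, 47.7, 99.8]
tcp_rot: [3.138, 0.787, -1.723]
contact_force: [0.2, 0.9, -2.3]
opening: 0.564
grasp_force: 83.5
```

Emit:
{"op": "play_rows", "data": {
  "dp": [
    [0.01,0,0.01],
    [0.02,0,0.02],
    [0.02,0,0.02]
  ],
  "rot": [
    [0,0,0],
    [0,0,0],
    [0,0,0]
  ]
}}

```text
clock: 22.47
eef_pos: [523.2, 47.7, 99.0]
tcp_rot: [3.138, 0.787, -1.723]
contact_force: [-0.6, 0.5, -3.0]
opening: 0.568
grasp_force: 83.5
```

Emit:
{"op": "play_rows", "data": {
  "dp": [
    [0.02,0,0.02],
    [0.04,0,0.04],
    [0.04,0,0.04]
  ],
  "rot": [
    [0,0,0],
    [0,0,0],
    [0,0,0]
  ]
}}

```text
clock: 22.72
eef_pos: [523.0, 47.8, 96.4]
tcp_rot: [3.138, 0.787, -1.723]
contact_force: [-0.8, -0.2, -2.9]
opening: 0.566
grasp_force: 83.5
```

Emit:
{"op": "play_rows", "data": {
  "dp": [
    [0.02,0,0.02],
    [0.03,0,0.03],
    [0.03,0,0.03]
  ],
  "rot": [
    [0,0,0],
    [0,0,0],
    [0,0,0]
  ]
}}

```text
clock: 22.97
eef_pos: [523.1, 47.9, 95.2]
tcp_rot: [3.138, 0.788, -1.723]
contact_force: [-1.2, -0.2, 3.1]
opening: 0.563
grasp_force: 83.5
```

Emit:
{"op": "play_rows", "data": {
  "dp": [
    [0.01,0,0.01],
    [0.02,0,0.02],
    [0.02,0,0.02]
  ],
  "rot": [
    [0,0,0],
    [0,0,0],
    [0,0,0]
  ]
}}

```text
clock: 23.22
eef_pos: [523.2, 48.2, 95.2]
tcp_rot: [3.138, 0.789, -1.722]
contact_force: [-4.1, -2.4, 13.4]
opening: 0.564
grasp_force: 84.5
```

Emit:
{"op": "play_rows", "data": {
  "dp": [
    [-0.015,0,-0.015],
    [-0.02,0,-0.02]
  ],
  "rot": [
    [0,0,0],
    [0,0,0]
  ]
}}

```text
clock: 23.38
eef_pos: [523.1, 47.8, 95.3]
tcp_rot: [3.138, 0.787, -1.723]
contact_force: [-0.1, 0.1, 0.9]
opening: 0.564
grasp_force: 83.9
```

Emit:
{"op": "play_rows", "data": {
  "dp": [
    [0,0,0],
    [0,0,0],
    [0,0,0],
    [0,0,0],
    [0,0,0]
  ],
  "rot": [
    [0,0,0],
    [0,0,0],
    [0,0,0],
    [0,0,0],
    [0,0,0]
  ],
  "fingers": 0.9
}}

```text
clock: 23.8
eef_pos: [523.1, 47.7, 94.8]
tcp_rot: [3.138, 0.787, -1.723]
contact_force: [0.5, 0.5, -0.7]
opening: 0.904
grasp_force: 0.0
```

Emit:
{"op": "play_rows", "data": {
  "dp": [
    [0,0,-0.2],
    [0,0,-0.6],
    [0,0,-1.2],
    [0,0,-2],
    [0,0,-2.8]
  ],
  "rot": [
    [0,0,0],
    [0,0,0],
    [0,0,0],
    [0,0,0],
    [0,0,0]
  ]
}}

```text
clock: 24.22
eef_pos: [510.6, -31.5, 174.9]
tcp_rot: [3.136, 0.787, -1.724]
contact_force: [0.0, 0.1, -0.3]
opening: 0.899
grasp_force: 0.0
```

Emit:
{"op": "play_rows", "data": {
  "dp": [
    [-0.5,0,-0.5],
    [-1,0,-1],
    [-1.5,0,-1.5],
    [-1.5,0,-1.5],
    [-1.5,0,-1.5]
  ],
  "rot": [
    [0,0,0],
    [0,0,0],
    [0,0,0],
    [0,0,0],
    [0,0,0]
  ]
}}

```text
clock: 24.63
eef_pos: [512.1, -31.6, 260.4]
tcp_rot: [-3.14, 0.785, -1.72]
contact_force: [0.6, 0.2, -0.7]
opening: 0.901
grasp_force: 0.0
```

```bash
python3 - <<'E'
from plan import *
from rig import optics
print(pose()[0],pose()[2]["clock"])
fs={n:optics.grab_frame(n) for n in ("side","scene")};pickle.dump(fs,open("s7.pkl","wb"))
v=np.zeros((450,800,3),np.uint8)
for i,n in enumerate(fs):
    f=fs[n]; q=proj(f,(535,121,90)).astype(int); y0,x0=max(q[1]-50,0),max(q[0]-50,0); print(n,x0,y0)
    c=f["color"][y0:y0+112,x0:x0+100]; v[:,400*i:400*i+400]=cv2.resize(c,(400,450),interpolation=cv2.INTER_CUBIC)
    for X in ((521.8,34.2,134),(547.8,207.8,134),(539.2,149.8,134),(531,92,134)):
        u=(proj(f,X)-[x0,y0])*4; cv2.circle(v,(int(u[0])+400*i,int(u[1])),2,(255,0,0),-1)
cv2.imwrite("pics/s7.png",v[:,:,::-1])
E
```

```text
[512.09649584 -31.62798336 260.4343637 ] 24.6333
side 167 133
scene 239 124
```

View pics/s7.png

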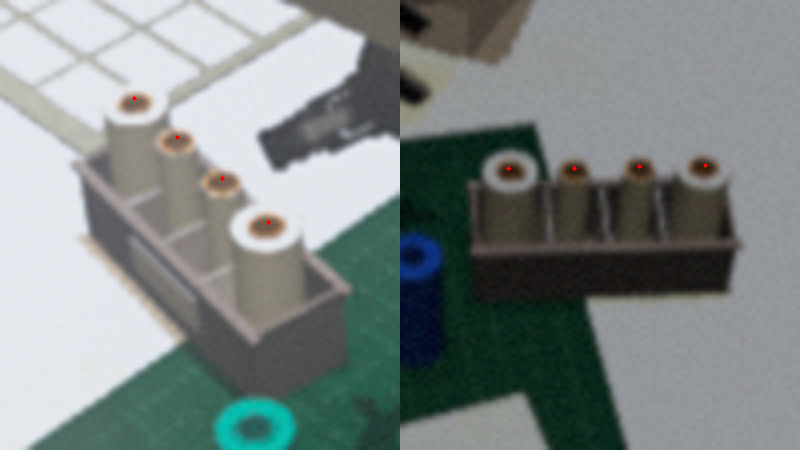

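Both views show the two full rolls upright in the end cells, with their tops at the marked target points. The thin rolls haven't moved and the gripper is clear.

```bash
python3 -c "
from rig import r
print(r.sign_off())"
```

```text
the job is handed in; nothing more can be done
None
```

I put both full film rolls upright in the two empty end compartments and handed the job in at about 24.6 s of the 72 s; the hand-in returned no verdict. The last camera views showed both rolls centred, the thin rolls in place and the gripper clear.

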